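# Fetch the channel from behind the fixture pieces

## Task

The short steel channel is wanted on the base plate, but the screw jack, the square post and the big bolt stand in front of it in the tooling tray: first move all three onto the plywood board at the side, standing upright, and only when all three stand there fetch the channel and lay it, open side up, squarely inside the white outline on the base plate. Then stand the jack, the post and the bolt each back upright on the very place in the tray that it came from. Do not tip any of the three over, and leave the carton, the steel disc and the hammer where they are.

Things in the scene. Friction and masses are not known exactly. Their poses are not given: they have to be found in the camera images.
- jack_mid (a point): Screw jack, 92 mm tall: round foot 50 mm across, 18 mm high, cone to 30 mm height, round stem 26 mm across up to 76 mm, then tapering to a blunt point. Grip the stem about 58 mm above the underside. Loose, steel, 0.4 to 0.8 kg, upright on one of the tray's three front places. Origin on its axis, half-way up (46 mm above its underside), z up.
- post_mid (a point): Square stop post, 86 mm tall: foot 46 x 46 mm, 18 mm high, then a square post 26 x 26 mm to the top, faces along x and y. Grip the post about 63 mm above the underside. Loose, steel, 0.4 to 0.8 kg, upright on one of the tray's three front places. Origin on its axis, half-way up (43 mm above its underside), z up.
- bolt_mid (a point): Big bolt standing on its hexagon head, 96 mm tall: head 19 mm high, 53 mm over the corners, then a round shank 30 mm across to the top. Grip the shank about 65 mm above the underside. Loose, steel, 0.4 to 0.8 kg, upright on one of the tray's three front places. Origin on its axis, half-way up (48 mm above its underside), z up.
- channel_mid (a point): Steel U-channel offcut, open side up: 130 mm long (its y), 40 mm wide (x), 30 mm high, walls 5 mm, 0.45 kg. Loose, in the tray behind the three pieces, about 6 mm from their feet (too close for a finger), 44 mm free behind it. Grip across the 40 mm width near the middle. Origin at its centre, 15 mm above its underside, z up.
- tray_floor (a point): Fixed grey sheet-metal tray 165 (x) by 250 (y) mm, floor 4 mm thick, lip 16 mm high at the back (+x) and both ends, open in front. Three dark spots 58 mm across at x -30, y -62, 0, +62 mm are the three pieces' places; the channel lies at x +22 mm. Origin on the floor's upper face, 4 mm above the table, z up.
- board_top (a point): Fixed plywood board, the side area, 170 mm (x) by 180 mm (y), 12 mm thick, bare; on the robot's left or right. Origin at the centre of its upper face, z up.
- outline (a point): Fixed brown mill-scale steel base plate 110 (x) by 190 (y) mm, 10 mm thick, on the other side from the board, with a white soapstone rectangle 54 (x) by 142 (y) mm inside: the channel's place. Origin at the rectangle's centre on the plate's upper face; y along its length (the channel may lie either way round), z up.
- carton_mid (a point): Cardboard carton of welding rods, 60 x 350 x 45 mm, long along y, lying beyond the tray; leave alone. Origin at its centre.
- disc: Flat steel disc 100 mm across, 8 mm thick, lying on the table; leave alone. Origin at the centre of its underside.
- hammer: Hammer lying on the table, handle towards its -x; leave alone. Origin on its underside.
Things that resemble listed ones, but are neither listed nor needed, are in the scene too. What is shaped like the part that bears outline but purple or yellow is not meant. What is shaped like the part that bears channel_mid but turquoise is not meant.

How it is judged:
By the outcome, as a careful person would: the job done as asked, in the order asked, and still so for the second after the job is handed in, with the robot touching nothing.
It also fails if it takes over 136 s, if anything falls off the work surface, if the arm or the gripper's body presses on something with over 40 N, if the wrist force passes 120 N, or if a joint passes its speed limit or range.

## Robot

A 6-joint arm with a two-finger parallel gripper is mounted at the origin on the work surface. World frame = base frame: x ahead of the robot, y to its left, z up, the work surface at z = 0. Lengths are in m, angles in rad, forces in N, time in s.
With the tool pointing down it reaches from about 0.225 to 0.875 m from the base axis. Payload 3.4 kg.
Tool frame: the origin (TCP) lies between the finger pads; the fingertips stand 19 mm ahead of it and the grasp point (between the pads) is the TCP; z points along the fingers, y is the line along which they close (so a half turn about z gives the same grasp; the last joint's range is limited). The gripper opens to 85 mm and grips with 20 to 120 N. Pads are 22 mm wide; open, the fingers measure 114 mm over their backs; the gripper's body (76 mm by 85 mm) begins 54 mm behind the grasp point. The pads swing forward as they close: fully open they stand 13 mm farther back than shut.
Start: joints at [1.221, 0.276, 1.505, -0, 1.361, -0.121], TCP at [0.13, 0.56, 0.212] pointing down, gripper open.
Joint ranges: [-2.89, 2.89], [-0.75, 2.08], [0.22, 2.7], [-1.18, 4.32], [0.11, 2.71], [-2.7, 2.7]. Speed limits (rad/s): [2.57, 2.57, 3.14, 3.14, 3.14, 3.14].

## Interface

Orientations are given as a unit quaternion [w, x, y, z].
In Python, from rig import get_state, imaging, ticket gives the robot as it stands. The module is installed in compiled form; this text tells all that it offers.
- The arm moves only by the shell command python3 -m inch 'ROWS' [FORCE]. ROWS is JSON, a list of rows, each an object with "claw": the opening, from -1 (shut) to 1 (fully open); "travel": the shift along the world's x, y, z in units of 200 mm (1.0 is 200 mm), a list of three; "turn": the turn about the world's z in units of 180 degrees (1.0 is 180 degrees). A call has 1 to 5 rows; each row is the pose to reach, as a shift and turn from the pose commanded when the call began, turning the shorter way round; what a row does not reach only later rows make up. A row lasts 1/10 s, in which the tool goes at most 50 mm and 8.59 degrees, less where a joint would pass 70% of its speed; a pose out of reach is approached as far as the arm can. A call with a number of a shift or a turn outside -1 to 1 is refused whole. A call with a gripper value outside its range is refused whole. The fingers move at their own pace and stop on an object; FORCE is the grip in N (left out, the last holds). Time passes only in rows, so rows that repeat a pose let the fingers close. It gives the time, the measured TCP pose, the force, the opening and the grip force at its end, in the units of the state.
- get_state(): the state, without advancing time (a new reading comes with each control period).
- imaging.get_image(name): name is "side" or "top"; returns the picture (400x640x3 uint8, red, green, blue); there is no depth.
- imaging.camera_params(name): a dict with "camera_matrix" (3x3 intrinsics, pixels), "cam_to_world" (4x4, takes a point from camera to world coordinates). Camera axes: x right, y down, z forward; pixel columns grow to the right and rows downward; lengths in m; the calibration is good to about 2 mm. A picture is of the moment at which its call begins. camera_params takes no time and is no camera call.
- ticket.sign_off(): hands the job in; it is judged then, once.
The state is a dict: "clock": time; "qpos": joint angles; "qd": joint speeds; "effort": joint torques, N m; "position": TCP position; "ee_rot": TCP orientation; "contact_force": force on the tool from outside, world axes, zero at the start; "moment": the same for the moment, N m; "width": finger opening in m; "gripper_force": force on a finger pad.
Only numpy, scipy, OpenCV 4.12 (cv2) and the standard library are available. Lean on these libraries where they do the work, as an engineer would, in place of code of your own. Each camera call takes 0.05 s, during which the arm holds its last target. There are 200 camera calls.

## Working session

There is one attempt and no reset: what is moved stays moved. The work goes in short steps, Python scripts to look and compute and a shell command to move; the robot and the scene stay as the last step left them, time stands still between calls to the robot, and variables do not carry over. Pictures are saved under pics/ and viewed, at most 14 in all, crops included, and the job is handed in when it is done.

```bash
mkdir -p pics
cat > h.py <<'E'
import numpy as np,cv2
from rig import get_state,imaging,ticket
def snap(n,f):
    im=imaging.get_image(n); cv2.imwrite('pics/'+f,im[:,:,::-1]); return im
def w(n,px,z):
    P=imaging.camera_params(n);K=np.array(P['camera_matrix']);T=np.array(P['cam_to_world'])
    d=T[:3,:3]@np.linalg.inv(K)@np.array([px[0],px[1],1.]);o=T[:3,3]
    return (o+d*(z-o[2])/d[2]).round(4)
def p(n,X):
    P=imaging.camera_params(n);K=np.array(P['camera_matrix']);T=np.linalg.inv(np.array(P['cam_to_world']))
    c=K@(T[:3,:3]@np.array(X)+T[:3,3]);return (c[:2]/c[2]).round(1)
E
python3 - <<'E'
from h import *
snap('top','top0.png');snap('side','side0.png')
for n in('top','side'):print(np.array(imaging.camera_params(n)['cam_to_world']).round(3).tolist(),imaging.camera_params(n)['camera_matrix'])
print(get_state())
E
```

```text
[[-0.013, -0.986, 0.167, 0.291], [-1.0, 0.012, -0.004, -0.085], [0.002, -0.167, -0.986, 1.386], [0.0, 0.0, 0.0, 1.0]] [[495.69848522   0.         316.18318354]
 [  0.         495.69848522 201.6185959 ]
 [  0.           0.           1.        ]]
[[0.804, -0.431, 0.409, -0.131], [-0.594, -0.563, 0.575, -0.98], [-0.017, -0.705, -0.709, 1.199], [0.0, 0.0, 0.0, 1.0]] [[513.8367746    0.         316.26634342]
 [  0.         513.8367746  201.87073351]
 [  0.           0.           1.        ]]
{'clock': 0.1, 'qpos': array([ 1.22103695e+00,  2.76531962e-01,  1.50601976e+00,  7.26341742e-06,
        1.36071465e+00, -1.21002089e-01]), 'qd': array([-0.00027355, -0.0003622 , -0.00340576,  0.00115549, -0.0010011 ,
       -0.00105924]), 'effort': array([ 2.39612244e-03, -4.17693794e+01, -2.46406639e+01, -2.13760181e-04,
        5.81693865e-03,  1.32226816e-05]), 'position': array([0.13021778, 0.55953398, 0.21162086]), 'ee_rot': array([-1.98620527e-04,  1.14130129e-01,  9.93465457e-01, -8.12957558e-04]), 'contact_force': array([-0.63525756,  0.71125797, -0.46105305]), 'moment': array([ 0.02965593, -0.01651877, -0.04213173]), 'gripper_force': 0.0, 'width': 0.08554275942567197}
```

View pics/top0.png

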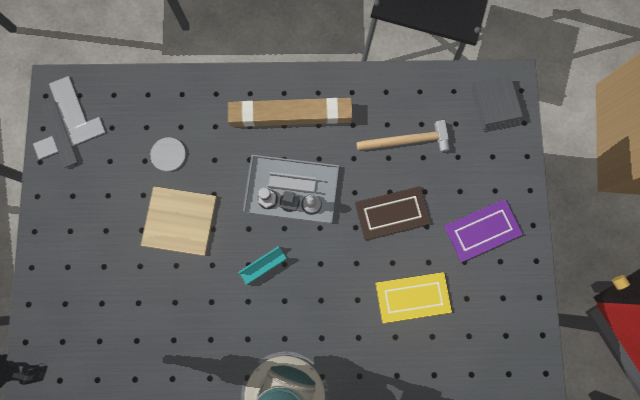

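View pics/side0.png

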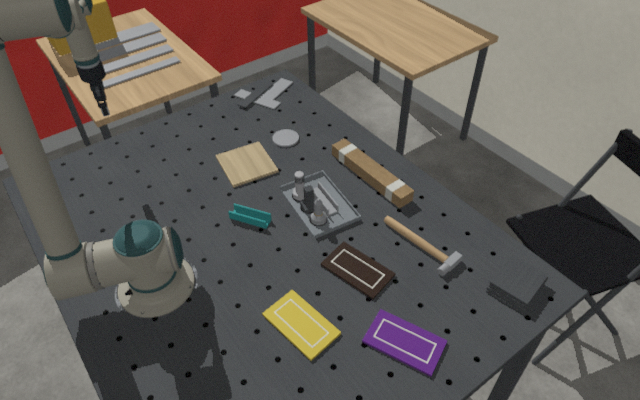

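The top picture shows the tray at about (292,190), with three pieces in front at (266,198), (289,201) and (312,204). The channel is behind them at (292,183), the board at (180,221) and the hammer and carton beyond.

There are three outlined plates: brown (393,213), purple (484,230) and yellow (414,297). The brown one fits the description. There are two channels: grey in the tray (292,183) and turquoise (263,266). The grey one fits. I'll confirm both in one enlarged crop.

Run:
```python
from h import *
a=cv2.imread('pics/top0.png');b=cv2.imread('pics/side0.png')
A=cv2.resize(a[145:245,235:435],(800,400),interpolation=cv2.INTER_CUBIC)
cv2.imwrite('pics/c0.png',A)
B=cv2.resize(b[160:245,265:375],(770,595),interpolation=cv2.INTER_CUBIC)
cv2.imwrite('pics/c1.png',B)
```

```text
(no output)
```

View pics/c0.png

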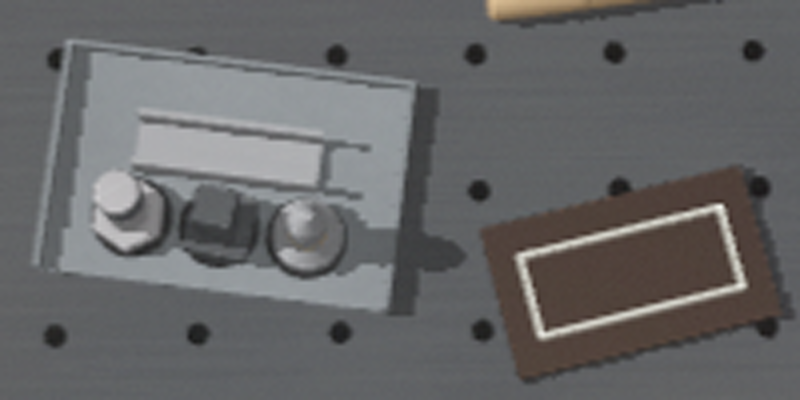

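View pics/c1.png

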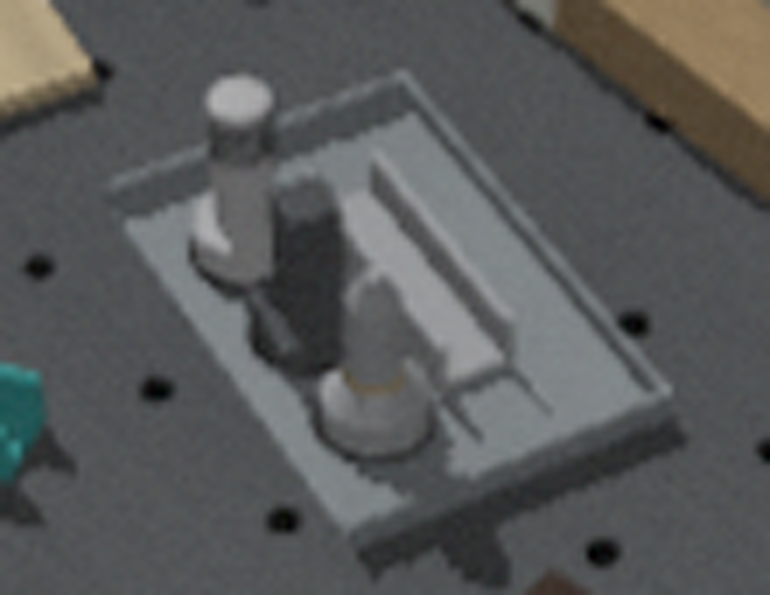

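The crops confirm it: bolt on the left place (c0 120,193), post in the middle (216,207), jack on the right (305,213). The grey channel lies open side up behind them, and the brown plate carries the white outline.

Run:
```python
from h import *
from scipy.optimize import least_squares
c0=lambda u,v:(235+(u+.5)/4-.5,145+(v+.5)/4-.5)
c1=lambda u,v:(265+(u+.5)/7-.5,160+(v+.5)/7-.5)
def fit(pts,x0):
    # pts: (cam,px,local xyz with world z)
    def f(q):
        c,s=np.cos(q[2]),np.sin(q[2]);r=[]
        for n,px,l in pts: r+=list(p(n,[q[0]+c*l[0]-s*l[1],q[1]+s*l[0]+c*l[1],l[2]])-px)
        return r
    S=least_squares(f,x0,diff_step=1e-3,x_scale=[.1,.1,.1]);return S.x.round(4),np.array(S.fun).round(1)
L=.020
t=[('top',c0(68,40),(.0825,.125,L)),('top',c0(415,82),(.0825,-.125,L)),('top',c0(35,265),(-.0825,.125,L)),('top',c0(390,313),(-.0825,-.125,L))]
t+=[('side',c1(403,72),(.0825,.125,L)),('side',c1(668,395),(.0825,-.125,L)),('side',c1(110,190),(-.0825,.125,L)),('side',c1(350,540),(-.0825,-.125,L))]
tr,r=fit(t,[.5,-.05,-.1]);print('tray',tr,r,np.degrees(tr[2]))
T=lambda x,y:(tr[:2]+[np.cos(tr[2])*x-np.sin(tr[2])*y,np.sin(tr[2])*x+np.cos(tr[2])*y]).round(4)
for n,y in('bolt',.062),('post',0),('jack',-.062):print(n,T(-.03,y))
print('chan',T(.022,0))
o,r=fit([('top',c0(518,257),(.027,.071,.01)),('top',c0(722,207),(.027,-.071,.01)),('top',c0(743,286),(-.027,-.071,.01)),('top',c0(541,337),(-.027,.071,.01))],[.45,-.3,.2]);print('outline',o,r,np.degrees(o[2]))
for n,a,b,z in('bolt',(120,193),(240,100),.1),('post',(216,200),(308,192),.09),('jack',(305,213),(375,280),.096):
    print(n,w('top',c0(*a),z)[:2],w('side',c1(*b),z)[:2])
C,r=fit([('top',c0(138,111),(.02,.065,.034)),('top',c0(133,166),(-.02,.065,.034)),('top',c0(325,133),(.02,-.065,.034)),('top',c0(323,188),(-.02,-.065,.034))],[.5,-.05,-.1]);print('chan',C,r)
b=[(154,188),(216,195),(206,254),(142,246)];W=[w('top',q,.012)[:2] for q in b];print('board',W,np.mean(W,0))
print(w('top',(168,154),.008),p('top',[.13,.56,.21]))
```

```text
tray [ 0.5597 -0.0286 -0.1019] [ 1.4  1.6  2.4 -1.2  3.   2.7  3.9 -1.4 -0.5  0.8  2.5 -0.3 -1.1  1.3
  2.8 -0.3] -5.838439932383089
bolt [0.5362 0.0361]
post [ 0.5299 -0.0255]
jack [ 0.5235 -0.0872]
chan [ 0.5816 -0.0308]
outline [ 0.49   -0.3037  0.2012] [ 1.5 -0.5 -0.5  1.4 -1.1  0.3  0.1 -1.8] 11.527910838032163
bolt [0.5333 0.0457] [0.5346 0.0471]
post [ 0.5296 -0.0171] [ 0.5295 -0.0126]
jack [ 0.519  -0.0762] [ 0.5165 -0.0806]
chan [ 0.5754 -0.0349 -0.1   ] [ 4.4  0.6  4.2  0.9  4.  -0.9  3.3 -0.6]
board [array([0.5678, 0.3667]), array([0.5455, 0.1914]), array([0.3803, 0.2156]), array([0.4046, 0.3931])] [0.47455 0.2917 ]
[0.6674 0.3321 0.008 ] [ 33.2 360.7]
```

```bash
sed -i 's/return (c\[:2\]\/c\[2\]).round(1)/return c[:2]\/c[2]/' h.py
cat > fit.py <<'E'
from h import *
from scipy.optimize import least_squares
def fit(pts,x0):
    def f(q):
        c,s=np.cos(q[2]),np.sin(q[2]);r=[]
        for n,px,l in pts: r+=list(p(n,[q[0]+c*l[0]-s*l[1],q[1]+s*l[0]+c*l[1],l[2]])-px)
        return r
    S=least_squares(f,x0);return S.x.round(4),np.array(S.fun).round(1)
E
python3 - <<'E'
from fit import *
c0=lambda u,v:(235+(u+.5)/4-.5,145+(v+.5)/4-.5)
c1=lambda u,v:(265+(u+.5)/7-.5,160+(v+.5)/7-.5)
for L in(.016,.02):
  t=[('top',c0(68,40),(.0825,.125,L)),('top',c0(415,82),(.0825,-.125,L)),('top',c0(35,265),(-.0825,.125,L)),('top',c0(390,313),(-.0825,-.125,L))]
  t+=[('side',c1(403,72),(.0825,.125,L)),('side',c1(668,395),(.0825,-.125,L)),('side',c1(110,190),(-.0825,.125,L)),('side',c1(350,540),(-.0825,-.125,L))]
  tr,r=fit(t,[.5,-.05,-.1]);print('tray',tr,r,np.degrees(tr[2]))
T=lambda x,y:(tr[:2]+[np.cos(tr[2])*x-np.sin(tr[2])*y,np.sin(tr[2])*x+np.cos(tr[2])*y]).round(4)
for n,y in('bolt',.062),('post',0),('jack',-.062):print(n,T(-.03,y))
print('chan',T(.022,0))
o,r=fit([('top',c0(518,257),(.027,.071,.01)),('top',c0(722,207),(.027,-.071,.01)),('top',c0(743,286),(-.027,-.071,.01)),('top',c0(541,337),(-.027,.071,.01))],[.45,-.3,.2]);print('outline',o,r,np.degrees(o[2]))
C,r=fit([('top',c0(138,111),(.02,.065,.034)),('top',c0(133,166),(-.02,.065,.034)),('top',c0(325,133),(.02,-.065,.034)),('top',c0(323,188),(-.02,-.065,.034))],[.5,-.05,-.1]);print('chan',C,r)
b=[(154,188),(216,195),(206,254),(142,246)]
print('board',fit([('top',q,l) for q,l in zip(b,[(.085,.09,.012),(.085,-.09,.012),(-.085,-.09,.012),(-.085,.09,.012)])],[.47,.29,-.1]))
s=get_state();q=s['ee_rot'];print(np.degrees(2*np.arctan2(q[1],q[2])))
E
```

```text
tray [ 0.5616 -0.0213 -0.1395] [ 0.2 -0.1  0.6  0.2 -0.3  0.5 -0.1 -0.2  0.2  0.4  0.7  0.1 -1.  -0.3
  0.1 -1.3] -7.992761242074985
tray [ 0.5604 -0.0223 -0.1397] [ 0.4 -0.1  1.1  0.3 -0.1  0.7  0.3 -0.   0.1 -0.1  0.7 -0.4 -1.1 -0.8
 -0.  -1.7] -8.0042203979776
bolt [0.5393 0.0433]
post [ 0.5307 -0.0181]
jack [ 0.5221 -0.0795]
chan [ 0.5822 -0.0254]
outline [ 0.4896 -0.3038  0.2311] [ 1.4  0.5 -1.   0.9 -1.  -0.4  0.6 -1. ] 13.241054645473325
chan [ 0.5756 -0.0238 -0.1253] [ 0.7  0.1  0.1  0.3  0.2 -0.3 -0.9 -0. ]
board (array([ 0.4746,  0.2917, -0.1412]), array([-0.7, -1.3,  0.3, -0.2,  0.3,  0.9,  0.1,  0.5]))
13.10691413640652
```

Tray, pieces and plates are located. I'll move above the bolt with the closing line along the tray's x.

```bash
python3 -m inch '[{"claw":1,"travel":[0.68,-0.86,0],"turn":-0.157},{"claw":1,"travel":[0.68,-0.86,0],"turn":-0.157},{"claw":1,"travel":[0.68,-0.86,0],"turn":-0.157},{"claw":1,"travel":[0.68,-0.86,0],"turn":-0.157},{"claw":1,"travel":[0.68,-0.86,0],"turn":-0.157}]'
python3 -m inch '[{"claw":1,"travel":[0.68,-0.86,0],"turn":-0.157},{"claw":1,"travel":[0.68,-0.86,0],"turn":-0.157},{"claw":1,"travel":[0.68,-0.86,0],"turn":-0.157},{"claw":1,"travel":[0.68,-0.86,0],"turn":-0.157},{"claw":1,"travel":[0.68,-0.86,0],"turn":-0.157}]'
python3 -m inch '[{"claw":1,"travel":[0.68,-0.86,0],"turn":-0.157},{"claw":1,"travel":[0.68,-0.86,0],"turn":-0.157},{"claw":1,"travel":[0.68,-0.86,0],"turn":-0.157},{"claw":1,"travel":[0.68,-0.86,0],"turn":-0.157},{"claw":1,"travel":[0.68,-0.86,0],"turn":-0.157}]'
cat >> h.py <<'E'
def st():
    s=get_state();q=s['ee_rot']
    print('t',round(s['clock'],2),'pos',s['position'].round(4),'closing deg',(90-np.degrees(2*np.arctan2(q[1],q[2]))).round(2),'w',round(s['width'],4),'gf',round(s['gripper_force'],1),'F',s['contact_force'].round(1),'q6',s['qpos'][5].round(2))
E
python3 -c "from h import *;st()"
```

```text
clock: 0.6
position: [0.268, 0.3845, 0.2121]
ee_rot: [0.001, 0.355, 0.935, -0.001]
contact_force: [-0.5, 1.2, 0.0]
width: 0.0856
gripper_force: 0.0
clock: 1.1
position: [0.4046, 0.2127, 0.2122]
ee_rot: [0.001, 0.573, 0.82, -0.0]
contact_force: [1.0, 0.4, -0.6]
width: 0.0854
gripper_force: 0.0
clock: 1.6
position: [0.541, 0.0402, 0.2118]
ee_rot: [0.001, 0.755, 0.655, -0.0]
contact_force: [0.8, 0.4, 0.7]
width: 0.0855
gripper_force: 0.0
t 1.6 pos [0.541  0.0402 0.2118] closing deg -8.11 w 0.0855 gf 0.0 F [0.8 0.4 0.7] q6 0.09
```

```bash
python3 -m inch '[{"claw":1,"travel":[-0.025,0.025,-0.4],"turn":0},{"claw":1,"travel":[-0.025,0.025,-0.4],"turn":0},{"claw":1,"travel":[-0.025,0.025,-0.4],"turn":0}]' >/dev/null
python3 - <<'E'
from h import *
st()
a=snap('top','t1.png');b=snap('side','s1.png')
A=cv2.resize(a[140:235,235:345],(440,380),interpolation=cv2.INTER_CUBIC);B=cv2.resize(b[140:235,255:365],(440,380),interpolation=cv2.INTER_CUBIC)
cv2.imwrite('pics/c2.png',cv2.resize(np.hstack([A,B])[:,:,::-1],(800,345)))
E
```

```text
t 1.9 pos [0.5288 0.0494 0.128 ] closing deg -7.88 w 0.0853 gf 0.0 F [-0.6 -0.1  0.4] q6 0.1
```

View pics/c2.png

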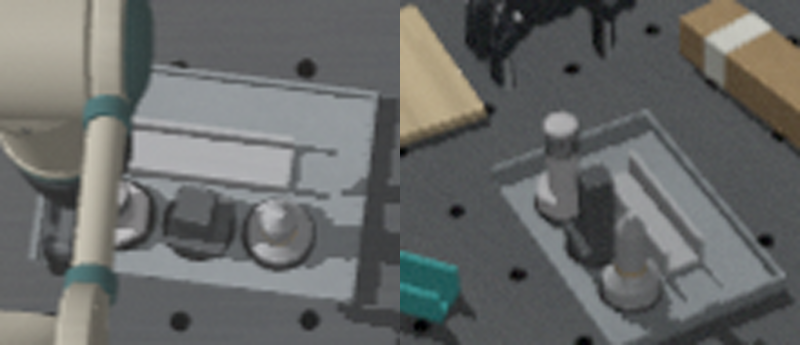

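```bash
python3 -m inch '[{"claw":1,"travel":[0,0,0],"turn":0}]'
python3 - <<'E'
from h import *
st(); s=get_state();X=s['position']
a=snap('top','t2.png');b=snap('side','s2.png');cv2.imwrite('pics/s2.png',b[:260,120:420,::-1])
for n in('top','side'):print(n,p(n,X),p(n,X-[0,0,.006]),p(n,[.535,.045,.1]))
E
```

```text
clock: 2.1
position: [0.535, 0.0493, 0.1344]
ee_rot: [0.001, 0.754, 0.657, 0.001]
contact_force: [-0.1, -0.6, 0.6]
width: 0.0854
gripper_force: 0.0
t 2.1 pos [0.535  0.0493 0.1344] closing deg -7.85 w 0.0854 gf 0.0 F [-0.1 -0.6  0.6] q6 0.1
top [261.84958514 189.77112115] [262.0966365  190.21346119] [264.87557467 192.22632277]
side [298.10318797 165.31216678] [298.18326538 166.74797286] [299.33684943 174.15262849]
```

View pics/s2.png

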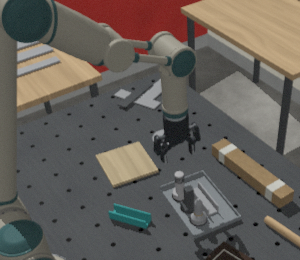

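Run:
```python
from h import *
b=snap('side','s3.png')
o=b.copy()
B=cv2.resize(o[110:200,250:350],(800,600)[:1]*1+(720,),interpolation=cv2.INTER_CUBIC)
B=B[:,:,::-1].copy();B=cv2.convertScaleAbs(B,alpha=1.8)
X=get_state()['position'];c=np.cos(np.radians(-7.85));s=np.sin(np.radians(-7.85))
for d,z in(-.0425,.128),(.0425,.128),(0,.134),(-.057,.128),(.057,.128):
    u=p('side',[X[0]+d*c,X[1]+d*s,z]);cv2.circle(B,tuple(int(k) for k in (u-[250,110])*8),5,(0,0,255),-1)
cv2.imwrite('pics/s3c.png',cv2.resize(B,(640,576)))
st()
```

```text
t 2.25 pos [0.5347 0.0492 0.1343] closing deg -7.86 w 0.0854 gf 0.0 F [ 0.1  1.  -0.1] q6 0.1
```

View pics/s3c.png

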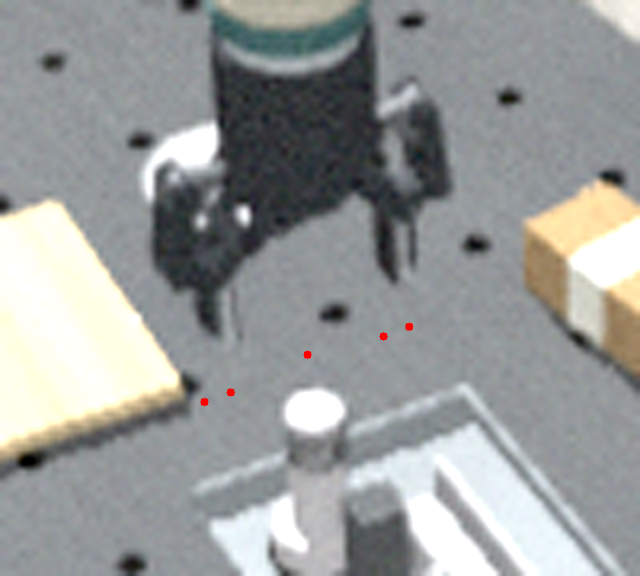

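Run:
```python
from h import *
b=cv2.imread('pics/t2.png') if 0 else snap('top','t3.png')[:,:,::-1]
B=cv2.resize(b[150:225,215:315],(800,600),interpolation=cv2.INTER_CUBIC);B=cv2.convertScaleAbs(B,alpha=1.6)
X=get_state()['position'];c=np.cos(np.radians(-7.85));s=np.sin(np.radians(-7.85))
for d,z in(-.0425,.128),(.0425,.128),(0,.134),(-.057,.128),(.057,.128):
    u=p('top',[X[0]+d*c,X[1]+d*s,z]);cv2.circle(B,tuple(int(k) for k in (u-[215,150])*8),5,(0,0,255),-1)
cv2.imwrite('pics/t3c.png',B)
for e in np.eye(3)*.01: print((p('side',X+e)-p('side',X)).round(2),(p('top',X+e)-p('top',X)).round(2))
```

```text
[ 2.59 -1.27] [ 0.02 -3.82]
[-1.81 -1.65] [-3.89  0.05]
[-0.13 -2.41] [-0.42 -0.74]
```

View pics/t3c.png

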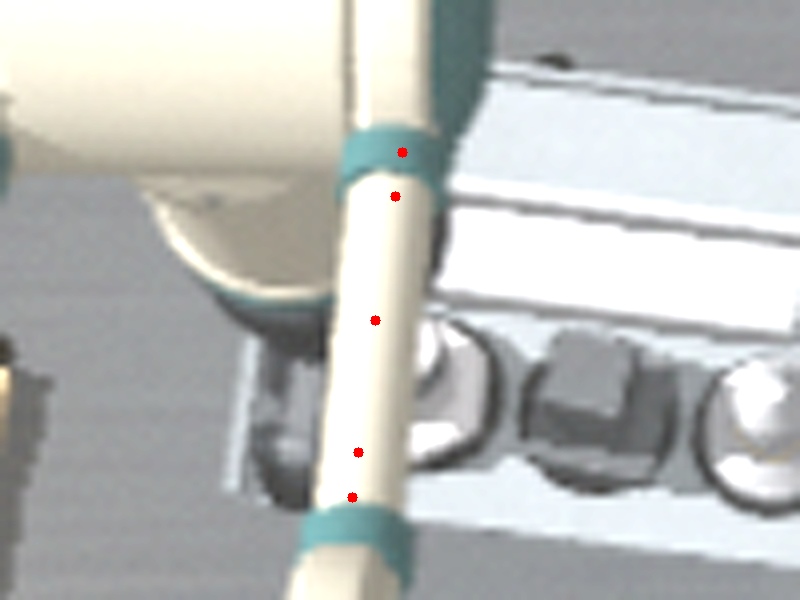

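Run:
```python
from h import *
for n in('top','side'):print(n,[p(n,[0,0,z]).round(0).tolist() for z in(0,.1,.2,.3)], [p(n,[.535,.049,z]).round(0).tolist() for z in(.134,.16,.2,.25,.3)])
b=snap('side','s4.png')[:,:,::-1];t=snap('top','t4.png')[:,:,::-1]
o=np.full((600,800,3),0,np.uint8);o[:400,:400]=cv2.resize(b[0:330,0:330],(400,400));o[:400,400:]=cv2.resize(t[150:400,180:380],(400,400)[:2]) if 0 else cv2.resize(t[150:400,170:420],(400,400))
o=cv2.convertScaleAbs(o[:400],alpha=1.3)
for z in(.134,.2,.25,.3):
    u=p('side',[.535,.049,z])*400/330;cv2.circle(o,(int(u[0]),int(u[1])),2,(0,0,255),-1)
    u=(p('top',[.535,.049,z])-[170,150])*400/250;cv2.circle(o,(int(u[0])+400,int(u[1])),2,(0,0,255),-1)
for z in (0,.1,.2):
    u=p('side',[0,0,z])*400/330;cv2.circle(o,(int(u[0]),int(u[1])),2,(255,0,255),-1)
    u=(p('top',[0,0,z])-[170,150])*400/250;cv2.circle(o,(int(u[0])+400,int(u[1])),2,(255,0,255),-1)
cv2.imwrite('pics/m4.png',o)
```

```text
top [[285.0, 397.0], [282.0, 406.0], [279.0, 416.0], [276.0, 429.0]] [[262.0, 190.0], [261.0, 188.0], [259.0, 185.0], [257.0, 180.0], [254.0, 176.0]]
side [[157.0, 285.0], [148.0, 263.0], [138.0, 239.0], [127.0, 213.0]] [[298.0, 165.0], [298.0, 159.0], [297.0, 149.0], [297.0, 136.0], [296.0, 123.0]]
```

View pics/m4.png

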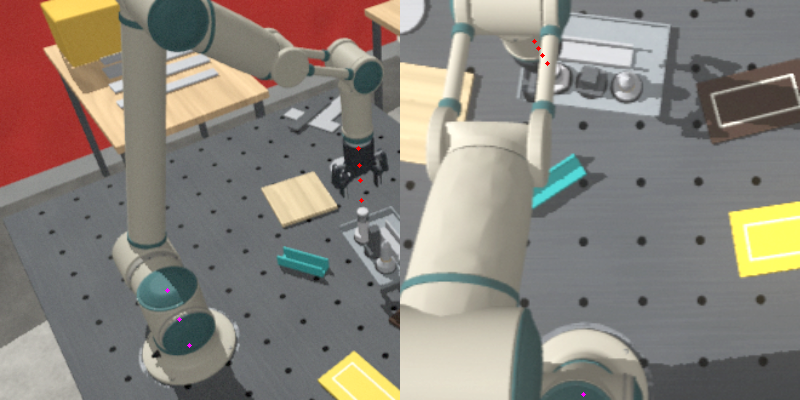

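Side view (m4): the gripper axis lines up with the bolt laterally (gripper at about (360,170), bolt at (362,225)), and the fingertips are high above it. I'll descend straddling the shank and look again.

```bash
python3 -m inch '[{"claw":1,"travel":[0,-0.02,-0.12],"turn":0},{"claw":1,"travel":[0,-0.02,-0.22],"turn":0},{"claw":1,"travel":[0,-0.02,-0.325],"turn":0},{"claw":1,"travel":[0,-0.02,-0.325],"turn":0}]' |grep force
python3 - <<'E'
from h import *
st();X=get_state()['position']
b=snap('side','s5.png')[:,:,::-1]
B=cv2.convertScaleAbs(cv2.resize(b[130:220,250:350],(640,576),interpolation=cv2.INTER_CUBIC),alpha=1.6)
for q in(X,X-[0,0,.019],[.535,.045,.1]):
    u=p('side',q);cv2.circle(B,tuple(int(k) for k in (u-[250,130])*6.4),4,(0,0,255),-1)
cv2.imwrite('pics/s5c.png',B)
E
```

```text
contact_force: [-0.1, 0.0, 0.8]
gripper_force: 0.0
t 2.8 pos [0.5312 0.0451 0.0653] closing deg -7.89 w 0.0857 gf 0.0 F [-0.1  0.   0.8] q6 0.09
```

View pics/s5c.png

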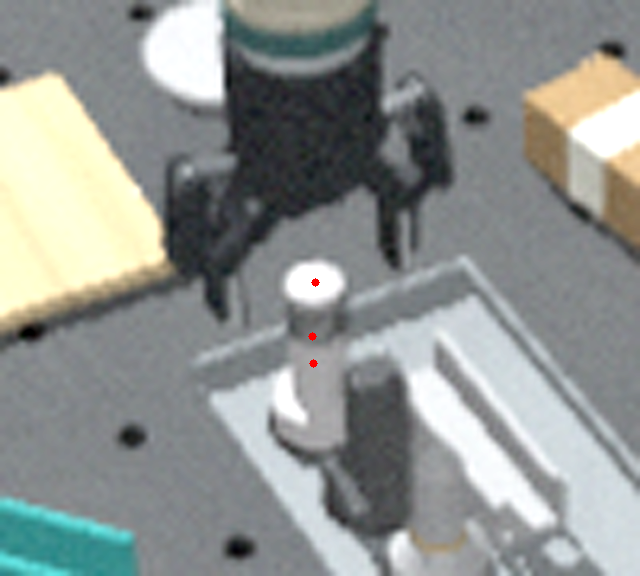

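The picture shows the tips at (215,318) and (395,268), near the bolt top at (315,282). That is higher than the reported TCP suggests. Closing gently will tell whether the shank is between the pads.

```bash
python3 -m inch '[{"claw":0,"travel":[0,0,0],"turn":0},{"claw":-0.3,"travel":[0,0,0],"turn":0},{"claw":-0.6,"travel":[0,0,0],"turn":0},{"claw":-0.8,"travel":[0,0,0],"turn":0},{"claw":-1,"travel":[0,0,0],"turn":0}]' 20
python3 -m inch '[{"claw":-1,"travel":[0,0,0],"turn":0},{"claw":-1,"travel":[0,0,0],"turn":0}]' 20
python3 - <<'E'
from h import *
st();b=snap('side','s6.png')[:,:,::-1]
cv2.imwrite('pics/s6c.png',cv2.convertScaleAbs(cv2.resize(b[130:220,250:350],(640,576),interpolation=cv2.INTER_CUBIC),alpha=1.6))
E
```

```text
clock: 3.35
position: [0.5338, 0.0451, 0.0683]
ee_rot: [0.0, 0.754, 0.657, 0.001]
contact_force: [-1.3, 0.3, 4.4]
width: 0.0286
gripper_force: 19.6
clock: 3.55
position: [0.5339, 0.0451, 0.0683]
ee_rot: [0.0, 0.754, 0.657, 0.0]
contact_force: [-1.2, -0.5, 5.9]
width: 0.0294
gripper_force: 19.7
t 3.55 pos [0.5339 0.0451 0.0683] closing deg -7.89 w 0.0294 gf 19.7 F [-1.2 -0.5  5.9] q6 0.09
```

View pics/s6c.png

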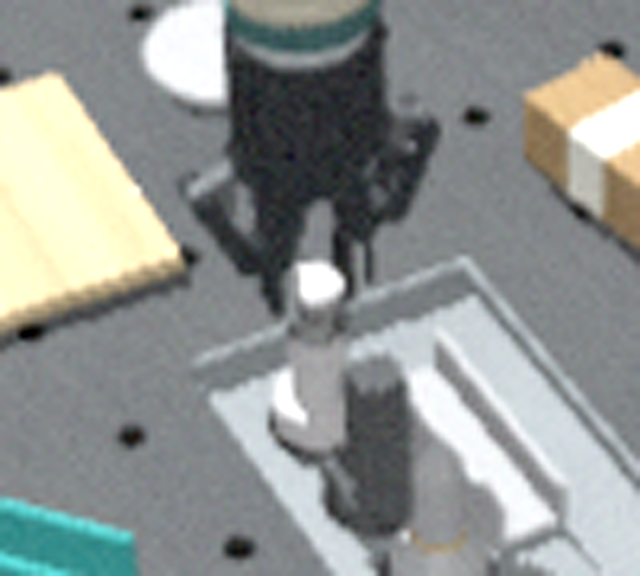

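The bolt is held (29.4 mm), but the pads appear to sit near its top, at (275,305) against the bolt top at (320,282). That disagrees with the reported height. I'll release it and settle the height by touching the bare table gently with closed fingers.

```bash
python3 -m inch '[{"claw":1,"travel":[0,0,0],"turn":0},{"claw":1,"travel":[0,0,0],"turn":0},{"claw":1,"travel":[0,0,0],"turn":0},{"claw":1,"travel":[0,0,0],"turn":0}]' 20 | grep width
python3 -m inch '[{"claw":1,"travel":[0,0,0.25],"turn":0},{"claw":1,"travel":[0,0,0.45],"turn":0},{"claw":1,"travel":[0,0,0.45],"turn":0}]' | grep pos
python3 -m inch '[{"claw":0,"travel":[-0.25,0,0],"turn":0},{"claw":-0.5,"travel":[-0.5,-0.2,0],"turn":0},{"claw":-1,"travel":[-0.6,-0.35,0],"turn":0},{"claw":-1,"travel":[-0.6,-0.35,0],"turn":0},{"claw":-1,"travel":[-0.6,-0.35,0],"turn":0}]' | egrep 'pos|width'
python3 -m inch '[{"claw":-1,"travel":[0,0,-0.25],"turn":0},{"claw":-1,"travel":[0,0,-0.5],"turn":0},{"claw":-1,"travel":[0,0,-0.6],"turn":0},{"claw":-1,"travel":[0,0,-0.63],"turn":0},{"claw":-1,"travel":[0,0,-0.63],"turn":0}]' | egrep 'pos|cont'
python3 - <<'E'
from h import *
st();X=get_state()['position'];b=snap('side','s7.png')[:,:,::-1];t=snap('top','t7.png')[:,:,::-1]
u=p('side',X-[0,0,.019]);print(u,p('top',X-[0,0,.019]));x,y=int(u[0]),int(u[1])
B=cv2.convertScaleAbs(cv2.resize(b[y-50:y+30,x-40:x+40],(400,400),interpolation=cv2.INTER_CUBIC),alpha=1.6)
for q in(X,X-[0,0,.019]):
    v=p('side',q);cv2.circle(B,tuple(int(k) for k in (v-[x-40,y-50])*5),3,(0,0,255),-1)
u=p('top',X-[0,0,.019]);x,y=int(u[0]),int(u[1])
T=cv2.convertScaleAbs(cv2.resize(t[y-40:y+40,x-40:x+40],(400,400),interpolation=cv2.INTER_CUBIC),alpha=1.6);cv2.circle(T,(200,200),3,(0,0,255),-1)
cv2.imwrite('pics/s7c.png',np.hstack([B,T]))
E
```

```text
width: 0.0841
position: [0.5377, 0.0449, 0.163]
position: [0.413, -0.0255, 0.1572]
width: 0.0127
position: [0.4141, -0.0243, 0.0307]
contact_force: [0.1, 0.4, 0.7]
t 5.3 pos [ 0.4141 -0.0243  0.0307] closing deg -7.82 w 0.0002 gf 0.0 F [0.1 0.4 0.7] q6 -0.09
[281.6665996  222.51722476] [292.86455325 240.66797646]
```

View pics/s7c.png

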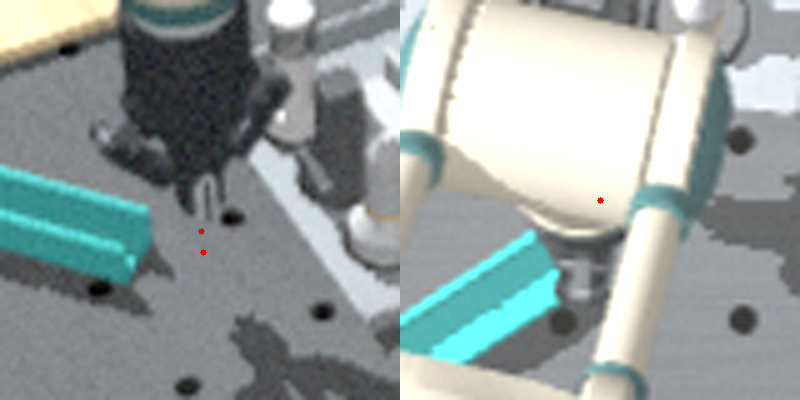

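The side view shows the closed tips at (203,215), about 37 crop px above the projected (203,252), with the shadow well apart. So the tips are about 30 mm higher than reported. I'll confirm by touching down.

```bash
python3 -m inch '[{"claw":-1,"travel":[0,0,-0.025],"turn":0},{"claw":-1,"travel":[0,0,-0.05],"turn":0},{"claw":-1,"travel":[0,0,-0.05],"turn":0}]' | egrep 'pos|cont'
python3 -m inch '[{"claw":-1,"travel":[0,0,-0.015],"turn":0},{"claw":-1,"travel":[0,0,-0.015],"turn":0}]' | egrep 'pos|cont'
python3 -m inch '[{"claw":-1,"travel":[0,0,-0.015],"turn":0},{"claw":-1,"travel":[0,0,-0.015],"turn":0}]' | egrep 'pos|cont'
```

```text
position: [0.4133, -0.0249, 0.0214]
contact_force: [0.0, 0.6, 0.1]
position: [0.4133, -0.025, 0.0183]
contact_force: [0.3, -0.3, -0.9]
position: [0.4132, -0.0249, 0.0152]
contact_force: [-0.3, -0.7, 0.3]
```

```bash
for i in 1 2; do python3 -m inch '[{"claw":-1,"travel":[0,0,-0.02],"turn":0},{"claw":-1,"travel":[0,0,-0.02],"turn":0}]' | egrep 'pos|cont'; done
python3 -m inch '[{"claw":-1,"travel":[0,0,-0.015],"turn":0},{"claw":-1,"travel":[0,0,-0.015],"turn":0}]' | egrep 'pos|cont'
```

```text
position: [0.4131, -0.0249, 0.011]
contact_force: [-1.0, 0.4, 0.6]
position: [0.413, -0.0249, 0.007]
contact_force: [-0.2, -0.3, -0.7]
position: [0.4132, -0.0249, 0.0041]
contact_force: [-0.7, 0.6, 0.5]
```

```bash
python3 -m inch '[{"claw":-1,"travel":[0,0,-0.015],"turn":0},{"claw":-1,"travel":[0,0,-0.015],"turn":0}]' | egrep 'pos|cont'
python3 -m inch '[{"claw":-1,"travel":[0,0,-0.015],"turn":0},{"claw":-1,"travel":[0,0,-0.015],"turn":0}]' | egrep 'pos|cont'
python3 -m inch '[{"claw":-1,"travel":[0,0,-0.015],"turn":0},{"claw":-1,"travel":[0,0,-0.015],"turn":0}]' | egrep 'pos|cont'
python3 -c "
from h import *
a=cv2.imread('pics/s7.png');b=snap('side','s8.png')[:,:,::-1]
X=get_state()['position'];print(p('side',X-[0,0,.019]))
# dark-finger lowest rows near x 281
g=cv2.cvtColor(b,cv2.COLOR_BGR2GRAY);print(g[205:236,274:290])
"
```

```text
position: [0.4132, -0.0249, 0.0011]
contact_force: [-0.7, 0.7, -0.4]
position: [0.4132, -0.0249, -0.0019]
contact_force: [-0.5, 0.4, 0.5]
position: [0.4131, -0.0249, -0.0049]
contact_force: [-0.5, 0.8, 0.1]
[282.28710696 230.28333114]
[[33 26 22 34 31 32 30 26 30 28 18 29 31 30 33 48]
 [35 35 29 31 29 31 32 28 28 33 26 28 28 40 42 45]
 [28 31 35 30 33 26 32 32 29 26 31 28 28 36 59 49]
 [30 29 27 31 31 26 30 29 33 26 28 28 21 35 48 36]
 [65 27 26 32 29 26 35 26 26 27 31 25 29 34 43 34]
 [72 44 29 31 30 20 25 31 30 26 21 30 28 30 34 28]
 [55 47 34 27 26 29 27 23 29 22 31 25 31 31 47 37]
 [46 42 36 31 34 28 24 31 35 27 24 26 35 56 72 76]
 [42 41 39 26 33 29 26 31 26 35 21 25 38 61 75 84]
 [33 29 35 32 30 33 29 27 37 38 26 31 20 39 50 63]
 [28 30 29 29 29 22 24 28 56 80 63 30 26 20 18 42]
 [22 25 33 31 31 36 35 55 58 83 76 24 29 11 26 56]
 [32 51 58 31 29 39 61 83 67 69 85 35 50 53 71 76]
 [74 76 72 35 27 42 70 92 59 74 86 32 56 77 85 84]
 [85 88 76 32 29 34 66 89 68 61 86 38 59 83 84 87]
 [87 86 80 47 33 31 62 92 71 62 88 46 71 85 82 84]
 [85 85 82 75 45 30 59 91 82 60 93 79 82 83 83 81]
 [89 90 85 84 70 24 55 92 89 58 93 89 84 85 86 85]
 [88 86 84 82 79 61 80 91 86 59 87 85 84 85 85 85]
 [70 89 87 89 85 81 85 90 87 79 86 85 84 86 86 84]
 [57 72 85 87 86 85 84 88 90 87 87 86 85 82 85 84]
 [53 59 87 84 86 87 85 85 86 81 68 69 81 85 84 82]
 [70 62 87 86 86 84 86 81 67 64 50 55 66 62 69 84]
 [85 80 84 86 87 88 84 78 48 47 49 53 47 48 51 68]
 [85 85 87 84 86 84 88 84 71 50 47 50 48 50 48 52]
 [86 86 87 84 88 84 83 83 62 51 52 45 49 46 48 46]
 [86 86 85 86 85 86 85 80 48 47 50 46 51 52 51 50]
 [85 87 85 87 86 88 89 79 50 51 45 50 49 47 52 53]
 [88 83 85 87 86 86 85 81 68 50 48 54 48 50 53 50]
 [89 88 85 89 89 86 87 88 87 70 49 50 47 50 49 50]
 [89 85 89 87 87 83 88 86 85 84 74 50 47 53 49 53]]
```

```bash
for s in 1; do
python3 -m inch '[{"claw":-1,"travel":[0,0,-0.01],"turn":0},{"claw":-1,"travel":[0,0,-0.01],"turn":0}]' | egrep 'pos|cont'
python3 -m inch '[{"claw":-1,"travel":[0,0,-0.01],"turn":0},{"claw":-1,"travel":[0,0,-0.01],"turn":0}]' | egrep 'pos|cont'
done
```

```text
position: [0.4133, -0.0249, -0.0067]
contact_force: [0.8, 0.4, 1.1]
position: [0.4133, -0.0249, -0.0088]
contact_force: [-0.3, -0.5, -1.0]
```

```bash
python3 -m inch '[{"claw":-1,"travel":[0,0,-0.01],"turn":0},{"claw":-1,"travel":[0,0,-0.01],"turn":0}]' | egrep 'pos|cont'
```

```text
position: [0.4133, -0.0249, -0.0108]
contact_force: [0.7, -0.5, 0.1]
```

```bash
python3 -m inch '[{"claw":-1,"travel":[0,0,-0.005],"turn":0},{"claw":-1,"travel":[0,0,-0.005],"turn":0}]' | egrep 'pos|cont'
python3 -m inch '[{"claw":-1,"travel":[0,0,-0.005],"turn":0},{"claw":-1,"travel":[0,0,-0.005],"turn":0}]' | egrep 'pos|cont'
python3 -c "
from h import *
b=snap('side','s9.png')
g=cv2.cvtColor(b,cv2.COLOR_BGR2GRAY);print(g[214:234,276:290])
"
```

```text
position: [0.4134, -0.0249, -0.0117]
contact_force: [0.4, -0.0, -0.2]
position: [0.4134, -0.0249, -0.0126]
contact_force: [0.6, -0.2, -0.1]
[[36 28 30 18 25 30 31 31 32 31 31 26 31 53]
 [35 33 29 31 32 20 27 26 31 31 25 15  9 40]
 [33 36 30 38 24 22 41 53 25 28 30 13 22 50]
 [32 25 29 34 26 40 72 82 70 31 44 58 70 76]
 [49 26 26 35 36 59 75 77 85 40 60 82 86 82]
 [69 25 27 31 55 81 72 60 87 47 49 86 84 85]
 [81 38 24 31 58 93 81 60 90 54 50 87 85 84]
 [81 49 28 31 50 94 86 48 90 61 51 86 84 86]
 [84 70 26 33 55 94 80 52 91 64 59 86 86 86]
 [89 82 46 30 48 84 87 52 85 77 78 86 84 84]
 [87 83 72 47 48 84 87 54 85 87 85 89 85 85]
 [86 85 89 77 73 82 88 49 72 83 70 83 83 86]
 [90 89 86 86 83 64 68 54 51 61 51 72 88 86]
 [84 90 89 88 82 69 49 52 49 46 48 55 69 86]
 [89 83 84 82 66 60 46 51 49 49 51 50 56 68]
 [88 88 85 80 51 48 53 49 47 46 52 54 53 53]
 [85 87 87 84 72 48 49 51 52 51 56 51 50 52]
 [90 87 86 88 86 68 47 52 49 49 52 50 52 50]
 [88 87 84 88 86 74 47 46 52 55 50 49 50 48]
 [90 85 84 85 92 82 73 49 47 55 53 51 46 49]]
```

```bash
python3 -m inch '[{"claw":-1,"travel":[0,0,-0.005],"turn":0},{"claw":-1,"travel":[0,0,-0.005],"turn":0}]' | egrep 'pos|cont'
python3 -m inch '[{"claw":-1,"travel":[0,0,-0.005],"turn":0},{"claw":-1,"travel":[0,0,-0.005],"turn":0}]' | egrep 'pos|cont'
```

```text
position: [0.4134, -0.0249, -0.0136]
contact_force: [0.2, -0.0, -0.1]
position: [0.4134, -0.025, -0.0147]
contact_force: [0.1, 0.5, -0.5]
```

```bash
python3 -m inch '[{"claw":-1,"travel":[0,0,-0.005],"turn":0},{"claw":-1,"travel":[0,0,-0.005],"turn":0}]' | egrep 'pos|cont'
```

```text
position: [0.4133, -0.0249, -0.0157]
contact_force: [0.1, -0.7, 0.4]
```

```bash
python3 -m inch '[{"claw":-1,"travel":[0,0,-0.005],"turn":0},{"claw":-1,"travel":[0,0,-0.005],"turn":0}]' | egrep 'pos|cont'
```

```text
position: [0.4133, -0.025, -0.0167]
contact_force: [-0.5, 1.6, -0.1]
```

```bash
python3 -m inch '[{"claw":-1,"travel":[0,0,-0.005],"turn":0},{"claw":-1,"travel":[0,0,-0.005],"turn":0}]' | egrep 'pos|cont'
```

```text
position: [0.4133, -0.0249, -0.0177]
contact_force: [0.3, -0.2, 0.5]
```

```bash
python3 -m inch '[{"claw":-1,"travel":[0,0,-0.005],"turn":0},{"claw":-1,"travel":[0,0,-0.005],"turn":0}]' | egrep 'pos|cont'
```

```text
position: [0.4133, -0.0249, -0.0187]
contact_force: [-0.4, 0.3, -0.0]
```

```bash
python3 -c "
from h import *
b=snap('side','s10.png')
g=cv2.cvtColor(b,cv2.COLOR_BGR2GRAY);print(g[216:234,276:290]);st();print(w('side',(281,226),0),get_state()['qpos'])
"
```

```text
[[41 24 26 34 27 34 28 22 30 27 23 24 31 50]
 [34 29 32 33 38 27 31 31 31 30 45 55 68 74]
 [32 26 26 36 32 28 38 57 63 44 57 78 90 87]
 [29 27 26 29 35 59 66 69 86 44 51 85 84 84]
 [59 39 31 29 51 86 83 61 89 53 50 87 86 81]
 [75 41 29 31 56 96 87 57 89 57 49 88 84 84]
 [82 48 32 28 57 93 85 53 90 57 48 83 83 84]
 [86 69 29 20 54 85 88 61 89 60 58 85 85 84]
 [85 80 47 29 45 81 89 58 84 71 63 87 89 83]
 [85 86 73 42 43 82 88 60 78 78 57 85 87 81]
 [86 87 83 49 53 90 90 57 66 64 54 75 89 87]
 [87 86 78 50 55 71 64 57 49 44 46 48 70 87]
 [87 84 87 74 54 52 39 52 48 51 52 48 57 71]
 [85 87 87 81 49 49 46 51 48 52 49 47 55 53]
 [86 87 85 89 70 48 46 45 47 50 56 49 50 50]
 [88 84 87 87 85 70 52 51 52 48 47 50 51 48]
 [87 86 87 89 87 80 51 51 52 48 48 46 48 51]
 [85 88 85 90 89 86 73 52 55 53 52 54 50 53]]
t 9.65 pos [ 0.4134 -0.0249 -0.0186] closing deg -7.89 w 0.0001 gf 0.0 F [ 0.   1.5 -0.4] q6 -0.09
[ 0.4095 -0.026   0.    ] [-2.28623464e-01  3.19834460e-01  2.16219122e+00  2.56256649e-05
  6.59591868e-01 -9.09524117e-02]
```

```bash
python3 -m inch '[{"claw":-1,"travel":[0,0,-0.005],"turn":0},{"claw":-1,"travel":[0,0,-0.005],"turn":0}]' | egrep 'pos|cont'
```

```text
position: [0.4135, -0.0249, -0.0189]
contact_force: [-1.6, 0.9, 8.9]
```

```bash
python3 -m inch '[{"claw":-1,"travel":[0,0,-0.005],"turn":0},{"claw":-1,"travel":[0,0,-0.005],"turn":0}]' | egrep 'pos|cont'
```

```text
position: [0.4135, -0.025, -0.0189]
contact_force: [-3.2, 0.7, 21.3]
```

Contact at reported z = -0.019 means the true TCP height is the reported one plus 38 mm; x and y agree. I'll apply this from now on and go back for the bolt.

```bash
python3 -m inch '[{"claw":-1,"travel":[0,0,0.25],"turn":0},{"claw":0,"travel":[0,0,0.5],"turn":0},{"claw":1,"travel":[0,0,0.66],"turn":0},{"claw":1,"travel":[0,0,0.66],"turn":0}]' | egrep 'pos|cont'
python3 -m inch '[{"claw":1,"travel":[0.2,0.12,0],"turn":0},{"claw":1,"travel":[0.4,0.24,0],"turn":0},{"claw":1,"travel":[0.605,0.355,0],"turn":0},{"claw":1,"travel":[0.605,0.355,0],"turn":0},{"claw":1,"travel":[0.605,0.355,0],"turn":0}]' | egrep 'pos|wid'
python3 -m inch '[{"claw":1,"travel":[0,0,0],"turn":0},{"claw":1,"travel":[0,0,0],"turn":0}]' | egrep 'pos|wid'
```

```text
position: [0.4172, -0.0258, 0.1158]
contact_force: [0.4, 0.0, -0.0]
position: [0.5338, 0.0465, 0.1097]
width: 0.0854
position: [0.5328, 0.0455, 0.111]
width: 0.0853
```

```bash
python3 -m inch '[{"claw":1,"travel":[0.005,0,-0.15],"turn":0},{"claw":1,"travel":[0.005,0,-0.3],"turn":0},{"claw":1,"travel":[0.005,0,-0.4],"turn":0},{"claw":1,"travel":[0.005,0,-0.4],"turn":0},{"claw":1,"travel":[0.005,0,-0.4],"turn":0}]' | egrep 'pos|cont'
python3 -m inch '[{"claw":0,"travel":[0,0,0],"turn":0},{"claw":-0.3,"travel":[0,0,0],"turn":0},{"claw":-0.6,"travel":[0,0,0],"turn":0},{"claw":-1,"travel":[0,0,0],"turn":0},{"claw":-1,"travel":[0,0,0],"turn":0}]' 60| egrep 'pos|cont|wid|grip'
python3 -m inch '[{"claw":-1,"travel":[0,0,0],"turn":0},{"claw":-1,"travel":[0,0,0],"turn":0}]' 60| egrep 'pos|cont|wid|grip'
```

```text
position: [0.5351, 0.0456, 0.0318]
contact_force: [0.5, 0.6, 0.6]
position: [0.535, 0.0462, 0.0322]
contact_force: [-2.2, 0.9, 5.3]
width: 0.0286
gripper_force: 58.5
position: [0.535, 0.0462, 0.0321]
contact_force: [-2.7, 0.0, 6.3]
width: 0.0287
gripper_force: 58.5
```

```bash
python3 -m inch '[{"claw":-1,"travel":[0,0,0.1],"turn":0},{"claw":-1,"travel":[0,0,0.2],"turn":0},{"claw":-1,"travel":[0,0,0.3],"turn":0},{"claw":-1,"travel":[0,0,0.3],"turn":0}]' | egrep 'pos|cont|wid'
python3 -m inch '[{"claw":-1,"travel":[-0.02,0.15,0],"turn":0},{"claw":-1,"travel":[-0.04,0.3,0],"turn":0},{"claw":-1,"travel":[-0.05,0.45,0],"turn":0},{"claw":-1,"travel":[-0.06,0.6,0],"turn":0},{"claw":-1,"travel":[-0.06,0.732,0],"turn":0}]' | egrep 'pos|wid'
python3 -m inch '[{"claw":-1,"travel":[-0.02,0.15,0],"turn":0},{"claw":-1,"travel":[-0.04,0.3,0],"turn":0},{"claw":-1,"travel":[-0.05,0.45,0],"turn":0},{"claw":-1,"travel":[-0.06,0.6,0],"turn":0},{"claw":-1,"travel":[-0.06,0.732,0],"turn":0}]' | egrep 'pos|wid'
python3 -m inch '[{"claw":-1,"travel":[0,0,0],"turn":0},{"claw":-1,"travel":[0,0,0],"turn":0}]' | egrep 'pos|wid|cont'; python3 -c "from h import *;st()"
```

```text
position: [0.537, 0.046, 0.0929]
contact_force: [1.0, -0.3, -6.1]
width: 0.0284
position: [0.5215, 0.1935, 0.0892]
width: 0.0288
position: [0.5096, 0.3398, 0.0888]
width: 0.0289
position: [0.51, 0.3386, 0.0891]
contact_force: [-0.1, -0.2, -6.0]
width: 0.0286
t 13.95 pos [0.51   0.3386 0.0891] closing deg -7.79 w 0.0286 gf 60.4 F [-0.1 -0.2 -6. ] q6 0.61
```

```bash
python3 -m inch '[{"claw":-1,"travel":[0,0,-0.1],"turn":0},{"claw":-1,"travel":[0,0,-0.18],"turn":0},{"claw":-1,"travel":[0,0,-0.23],"turn":0},{"claw":-1,"travel":[0,0,-0.23],"turn":0},{"claw":-1,"travel":[0,0,-0.23],"turn":0}]' | egrep 'pos|cont'
python3 -m inch '[{"claw":-1,"travel":[0,0,-0.01],"turn":0},{"claw":-1,"travel":[0,0,-0.01],"turn":0}]' | egrep 'pos|cont'
python3 -m inch '[{"claw":-1,"travel":[0,0,-0.005],"turn":0},{"claw":-1,"travel":[0,0,-0.005],"turn":0}]' | egrep 'pos|cont'
```

```text
position: [0.5116, 0.3383, 0.0453]
contact_force: [-0.1, -0.1, -6.0]
position: [0.5119, 0.339, 0.044]
contact_force: [0.2, 1.1, -5.2]
position: [0.5115, 0.3389, 0.0427]
contact_force: [0.3, -0.3, -6.1]
```

```bash
python3 -m inch '[{"claw":-1,"travel":[0,0,-0.008],"turn":0},{"claw":-1,"travel":[0,0,-0.008],"turn":0}]' | egrep 'pos|cont'
python3 -m inch '[{"claw":-1,"travel":[0,0,-0.004],"turn":0},{"claw":-1,"travel":[0,0,-0.004],"turn":0}]' | egrep 'pos|cont'
```

```text
position: [0.5112, 0.3388, 0.0407]
contact_force: [-0.2, 0.5, -5.9]
position: [0.5114, 0.3389, 0.0403]
contact_force: [-0.3, 0.2, -5.2]
```

```bash
python3 -m inch '[{"claw":-1,"travel":[0,0,-0.006],"turn":0},{"claw":-1,"travel":[0,0,-0.006],"turn":0}]' | egrep 'pos|cont'
```

```text
position: [0.5114, 0.339, 0.0402]
contact_force: [-3.5, -1.3, 4.2]
```

```bash
python3 -m inch '[{"claw":-1,"travel":[0,0,-0.006],"turn":0},{"claw":-1,"travel":[0,0,-0.006],"turn":0}]' | egrep 'pos|cont'
```

```text
position: [0.5114, 0.339, 0.0401]
contact_force: [-4.7, -2.1, 11.2]
```

```bash
python3 -m inch '[{"claw":0.2,"travel":[0,0,0.004],"turn":0},{"claw":1,"travel":[0,0,0.004],"turn":0},{"claw":1,"travel":[0,0,0.004],"turn":0},{"claw":1,"travel":[0,0,0.004],"turn":0}]' | egrep 'wid'
python3 -m inch '[{"claw":1,"travel":[0,0,0.12],"turn":0},{"claw":1,"travel":[0,0,0.25],"turn":0},{"claw":1,"travel":[0,0,0.36],"turn":0},{"claw":1,"travel":[0,0,0.36],"turn":0}]' | egrep 'pos|cont'
python3 -m inch '[{"claw":1,"travel":[0.01,-0.2,0],"turn":0},{"claw":1,"travel":[0.02,-0.4,0],"turn":0},{"claw":1,"travel":[0.03,-0.6,0],"turn":0},{"claw":1,"travel":[0.04,-0.8,0],"turn":0},{"claw":1,"travel":[0.045,-0.89,0],"turn":0}]' | egrep 'pos|wid'
python3 -m inch '[{"claw":1,"travel":[0.01,-0.2,0],"turn":0},{"claw":1,"travel":[0.02,-0.4,0],"turn":0},{"claw":1,"travel":[0.03,-0.6,0],"turn":0},{"claw":1,"travel":[0.04,-0.8,0],"turn":0},{"claw":1,"travel":[0.045,-0.89,0],"turn":0}]' | egrep 'pos|wid'
python3 -m inch '[{"claw":1,"travel":[0,0,0],"turn":0},{"claw":1,"travel":[0,0,0],"turn":0}]' | egrep 'pos'
python3 - <<'E'
from h import *
st();snap('side','s11.png');print(p('side',[.5114,.339,.108]),p('side',[.5114,.339,.012]))
b=snap('side','s11.png')[:,:,::-1]
B=cv2.convertScaleAbs(cv2.resize(b[110:230,210:370],(800,600),interpolation=cv2.INTER_CUBIC),alpha=1.5)
cv2.imwrite('pics/s11c.png',B)
E
```

```text
width: 0.0839
position: [0.5138, 0.34, 0.1136]
contact_force: [-0.2, 0.5, 0.4]
position: [0.5196, 0.1577, 0.1091]
width: 0.0856
position: [0.529, -0.0203, 0.1092]
width: 0.0855
position: [0.5288, -0.017, 0.1095]
t 17.65 pos [ 0.5288 -0.017   0.1095] closing deg -7.96 w 0.0849 gf 0.0 F [-0.4 -0.  -0.1] q6 -0.03
[245.30839292 130.42992712] [248.35322333 151.72506863]
```

View pics/s11c.png

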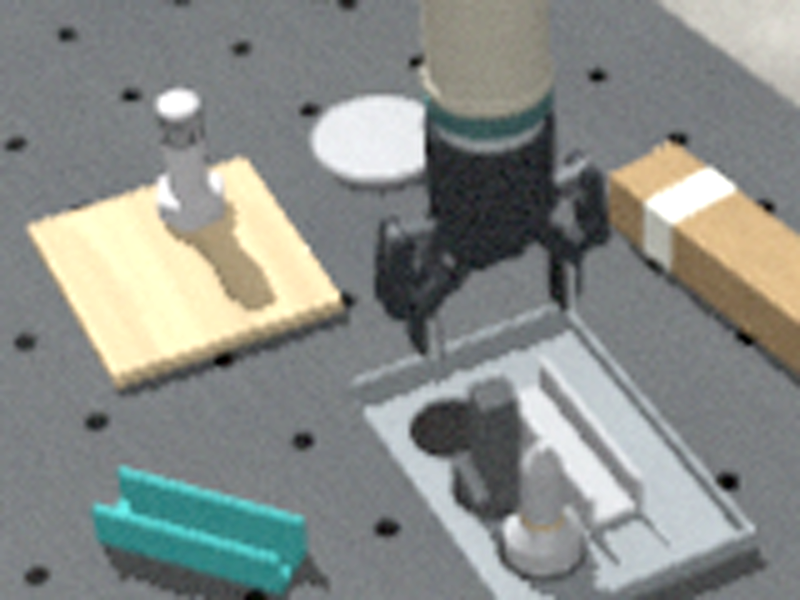

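The bolt stands upright on the board at (190,160) and its empty dark spot shows at (443,427). Next comes the post.

```bash
python3 -c "
from h import *
print(w('side',(298.2,195),.004))"
python3 -m inch '[{"claw":1,"travel":[0.005,0,-0.15],"turn":0},{"claw":1,"travel":[0.005,0,-0.3],"turn":0},{"claw":1,"travel":[0.005,0,-0.4],"turn":0},{"claw":1,"travel":[0.005,0,-0.4],"turn":0},{"claw":1,"travel":[0.005,0,-0.4],"turn":0}]' | egrep 'pos|cont'
python3 -m inch '[{"claw":0,"travel":[0,0,0],"turn":0},{"claw":-0.3,"travel":[0,0,0],"turn":0},{"claw":-0.6,"travel":[0,0,0],"turn":0},{"claw":-1,"travel":[0,0,0],"turn":0},{"claw":-1,"travel":[0,0,0],"turn":0}]' 60| egrep 'pos|cont|wid|grip'
python3 -m inch '[{"claw":-1,"travel":[0,0,0],"turn":0},{"claw":-1,"travel":[0,0,0],"turn":0}]' 60| egrep 'pos|cont|wid|grip'
```

```text
[0.5306 0.0521 0.004 ]
position: [0.5305, -0.0162, 0.0305]
contact_force: [0.3, -0.7, 1.6]
position: [0.5297, -0.0169, 0.0308]
contact_force: [-3.5, 1.5, 4.3]
width: 0.0256
gripper_force: 59.4
position: [0.5297, -0.0169, 0.0308]
contact_force: [-3.5, 1.8, 5.9]
width: 0.0254
gripper_force: 59.4
```

```bash
python3 -m inch '[{"claw":-1,"travel":[0,0,0.1],"turn":0},{"claw":-1,"travel":[0,0,0.2],"turn":0},{"claw":-1,"travel":[0,0,0.32],"turn":0},{"claw":-1,"travel":[0,0,0.32],"turn":0}]' | egrep 'pos|cont|wid'
python3 -m inch '[{"claw":-1,"travel":[-0.05,0.16,0],"turn":0},{"claw":-1,"travel":[-0.1,0.32,0],"turn":0},{"claw":-1,"travel":[-0.14,0.48,0],"turn":0},{"claw":-1,"travel":[-0.18,0.64,0],"turn":0},{"claw":-1,"travel":[-0.212,0.782,0],"turn":0}]' | egrep 'pos|wid'
python3 -m inch '[{"claw":-1,"travel":[-0.05,0.16,0],"turn":0},{"claw":-1,"travel":[-0.1,0.32,0],"turn":0},{"claw":-1,"travel":[-0.14,0.48,0],"turn":0},{"claw":-1,"travel":[-0.18,0.64,0],"turn":0},{"claw":-1,"travel":[-0.212,0.782,0],"turn":0}]' | egrep 'pos|wid'
python3 -m inch '[{"claw":-1,"travel":[0,0,-0.1],"turn":0},{"claw":-1,"travel":[0,0,-0.18],"turn":0},{"claw":-1,"travel":[0,0,-0.24],"turn":0},{"claw":-1,"travel":[0,0,-0.24],"turn":0},{"claw":-1,"travel":[0,0,-0.24],"turn":0}]' | egrep 'pos|cont'; python3 -c "from h import *;st()"
```

```text
position: [0.5331, -0.0177, 0.0966]
contact_force: [1.2, -0.5, -4.5]
width: 0.0254
position: [0.4865, 0.1404, 0.0926]
width: 0.0254
position: [0.4443, 0.2967, 0.0925]
width: 0.0254
position: [0.4456, 0.2953, 0.0458]
contact_force: [0.1, 1.1, -4.3]
t 20.85 pos [0.4456 0.2953 0.0458] closing deg -7.92 w 0.0249 gf 60.0 F [ 0.1  1.1 -4.3] q6 0.59
```

```bash
python3 -m inch '[{"claw":-1,"travel":[0,0,-0.03],"turn":0},{"claw":-1,"travel":[0,0,-0.03],"turn":0},{"claw":-1,"travel":[0,0,-0.03],"turn":0}]' | egrep 'pos|cont'
python3 -m inch '[{"claw":-1,"travel":[0,0,-0.008],"turn":0},{"claw":-1,"travel":[0,0,-0.008],"turn":0}]' | egrep 'pos|cont'
```

```text
position: [0.4459, 0.2956, 0.0407]
contact_force: [0.2, 0.3, -4.4]
position: [0.4457, 0.2957, 0.039]
contact_force: [0.2, -0.7, -3.9]
```

```bash
python3 -m inch '[{"claw":-1,"travel":[0,0,-0.006],"turn":0},{"claw":-1,"travel":[0,0,-0.006],"turn":0}]' | egrep 'pos|cont'
```

```text
position: [0.4457, 0.2958, 0.0388]
contact_force: [-2.3, -0.0, 4.5]
```

```bash
python3 -m inch '[{"claw":-1,"travel":[0,0,-0.004],"turn":0},{"claw":-1,"travel":[0,0,-0.004],"turn":0}]' | egrep 'pos|cont'
```

```text
position: [0.4457, 0.2959, 0.0387]
contact_force: [-3.8, -0.2, 10.5]
```

```bash
python3 -m inch '[{"claw":0.2,"travel":[0,0,0.004],"turn":0},{"claw":1,"travel":[0,0,0.004],"turn":0},{"claw":1,"travel":[0,0,0.004],"turn":0},{"claw":1,"travel":[0,0,0.004],"turn":0}]' | egrep 'wid'
python3 -m inch '[{"claw":1,"travel":[0,0,0.12],"turn":0},{"claw":1,"travel":[0,0,0.25],"turn":0},{"claw":1,"travel":[0,0,0.36],"turn":0},{"claw":1,"travel":[0,0,0.36],"turn":0}]' | egrep 'pos|cont'
python3 -m inch '[{"claw":1,"travel":[0.04,-0.2,0],"turn":0},{"claw":1,"travel":[0.08,-0.4,0],"turn":0},{"claw":1,"travel":[0.12,-0.6,0],"turn":0},{"claw":1,"travel":[0.15,-0.77,0],"turn":0},{"claw":1,"travel":[0.18,-0.937,0],"turn":0}]' | egrep 'pos|wid'
python3 -m inch '[{"claw":1,"travel":[0.04,-0.2,0],"turn":0},{"claw":1,"travel":[0.08,-0.4,0],"turn":0},{"claw":1,"travel":[0.12,-0.6,0],"turn":0},{"claw":1,"travel":[0.15,-0.77,0],"turn":0},{"claw":1,"travel":[0.18,-0.937,0],"turn":0}]' | egrep 'pos|wid'
python3 -m inch '[{"claw":1,"travel":[0,0,0],"turn":0},{"claw":1,"travel":[0,0,0],"turn":0}]' | egrep 'pos'; python3 -c "from h import *;st()"
```

```text
width: 0.0813
position: [0.4479, 0.2968, 0.1124]
contact_force: [1.0, -0.0, -0.3]
position: [0.4811, 0.1067, 0.1085]
width: 0.0852
position: [0.5171, -0.0807, 0.1084]
width: 0.0855
position: [0.5169, -0.0795, 0.1084]
t 23.75 pos [ 0.5169 -0.0795  0.1084] closing deg -8.0 w 0.0853 gf 0.0 F [-0.7 -0.4 -0.3] q6 -0.15
```

```bash
python3 -m inch '[{"claw":1,"travel":[0.015,0,-0.15],"turn":0},{"claw":1,"travel":[0.015,0,-0.3],"turn":0},{"claw":1,"travel":[0.015,0,-0.42],"turn":0},{"claw":1,"travel":[0.015,0,-0.42],"turn":0},{"claw":1,"travel":[0.015,0,-0.42],"turn":0}]' | egrep 'pos|cont'
python3 -m inch '[{"claw":0,"travel":[0,0,0],"turn":0},{"claw":-0.3,"travel":[0,0,0],"turn":0},{"claw":-0.6,"travel":[0,0,0],"turn":0},{"claw":-1,"travel":[0,0,0],"turn":0},{"claw":-1,"travel":[0,0,0],"turn":0}]' 60| egrep 'pos|cont|wid|grip'
python3 -m inch '[{"claw":-1,"travel":[0,0,0],"turn":0},{"claw":-1,"travel":[0,0,0],"turn":0}]' 60| egrep 'pos|cont|wid|grip'
```

```text
position: [0.5202, -0.078, 0.0254]
contact_force: [0.1, -0.5, -0.2]
position: [0.5198, -0.079, 0.0262]
contact_force: [-3.1, -0.2, 6.2]
width: 0.0244
gripper_force: 58.4
position: [0.5198, -0.079, 0.0262]
contact_force: [-2.9, 0.6, 5.5]
width: 0.0243
gripper_force: 58.4
```

```bash
python3 -m inch '[{"claw":-1,"travel":[0,0,0.1],"turn":0},{"claw":-1,"travel":[0,0,0.2],"turn":0},{"claw":-1,"travel":[0,0,0.32],"turn":0},{"claw":-1,"travel":[0,0,0.32],"turn":0}]' | egrep 'pos|cont|wid'
python3 -m inch '[{"claw":-1,"travel":[-0.01,0.16,0],"turn":0},{"claw":-1,"travel":[-0.02,0.32,0],"turn":0},{"claw":-1,"travel":[-0.04,0.48,0],"turn":0},{"claw":-1,"travel":[-0.05,0.64,0],"turn":0},{"claw":-1,"travel":[-0.057,0.787,0],"turn":0}]' | egrep 'pos|wid'
python3 -m inch '[{"claw":-1,"travel":[-0.01,0.16,0],"turn":0},{"claw":-1,"travel":[-0.02,0.32,0],"turn":0},{"claw":-1,"travel":[-0.04,0.48,0],"turn":0},{"claw":-1,"travel":[-0.05,0.64,0],"turn":0},{"claw":-1,"travel":[-0.057,0.787,0],"turn":0}]' | egrep 'pos|wid'
python3 -m inch '[{"claw":-1,"travel":[0,0,-0.1],"turn":0},{"claw":-1,"travel":[0,0,-0.18],"turn":0},{"claw":-1,"travel":[0,0,-0.25],"turn":0},{"claw":-1,"travel":[0,0,-0.25],"turn":0},{"claw":-1,"travel":[0,0,-0.25],"turn":0}]' | egrep 'pos|cont'; python3 -c "from h import *;st()"
```

```text
position: [0.523, -0.0798, 0.0918]
contact_force: [0.4, -0.2, -4.1]
width: 0.0244
position: [0.5078, 0.0796, 0.0878]
width: 0.0244
position: [0.4965, 0.2368, 0.0876]
width: 0.0246
position: [0.4971, 0.2354, 0.0385]
contact_force: [0.4, 0.3, -4.7]
t 26.85 pos [0.4971 0.2354 0.0385] closing deg -7.89 w 0.0245 gf 59.7 F [ 0.4  0.3 -4.7] q6 0.45
```

```bash
python3 -m inch '[{"claw":-1,"travel":[0,0,-0.018],"turn":0},{"claw":-1,"travel":[0,0,-0.018],"turn":0},{"claw":-1,"travel":[0,0,-0.018],"turn":0}]' | egrep 'pos|cont'
python3 -m inch '[{"claw":-1,"travel":[0,0,-0.005],"turn":0},{"claw":-1,"travel":[0,0,-0.005],"turn":0}]' | egrep 'pos|cont'
```

```text
position: [0.4981, 0.2356, 0.0364]
contact_force: [0.4, -0.7, -5.0]
position: [0.4979, 0.2356, 0.0352]
contact_force: [0.1, -0.0, -4.4]
```

```bash
python3 -m inch '[{"claw":-1,"travel":[0,0,-0.006],"turn":0},{"claw":-1,"travel":[0,0,-0.006],"turn":0}]' | egrep 'pos|cont'
```

```text
position: [0.4981, 0.2358, 0.0342]
contact_force: [-0.3, 0.2, -1.0]
```

```bash
python3 -m inch '[{"claw":-1,"travel":[0,0,-0.005],"turn":0},{"claw":-1,"travel":[0,0,-0.005],"turn":0}]' | egrep 'pos|cont'
```

```text
position: [0.4981, 0.2358, 0.0341]
contact_force: [-2.5, -0.5, 6.3]
```

```bash
python3 -m inch '[{"claw":0.2,"travel":[0,0,0.004],"turn":0},{"claw":1,"travel":[0,0,0.004],"turn":0},{"claw":1,"travel":[0,0,0.004],"turn":0},{"claw":1,"travel":[0,0,0.004],"turn":0}]' | egrep 'wid'
python3 -m inch '[{"claw":1,"travel":[0,0,0.12],"turn":0},{"claw":1,"travel":[0,0,0.25],"turn":0},{"claw":1,"travel":[0,0,0.37],"turn":0},{"claw":1,"travel":[0,0,0.37],"turn":0},{"claw":1,"travel":[0,0,0.37],"turn":0}]' | egrep 'pos|cont'
python3 - <<'E'
from h import *
for n in('top','side'):
    im=snap(n,n+'12.png');g=cv2.cvtColor(im,cv2.COLOR_RGB2GRAY)
    for nm,e in(('bolt',(.535,.0462)),('post',(.5297,-.0169)),('jack',(.5198,-.079))):
        u=p(n,[*e,.004]).round().astype(int);r=14
        q=g[u[1]-r:u[1]+r+1,u[0]-r:u[0]+r+1];m=(q<75).astype(np.uint8)
        k,L,S,C=cv2.connectedComponentsWithStats(m);i=1+np.argmax(S[1:,4]);c=C[i]+u-r
        print(n,nm,S[i],w(n,c,.004)[:2],e)
a=cv2.imread('pics/top12.png');b=cv2.imread('pics/side12.png')
A=cv2.resize(a[150:235,235:350],(540,400),interpolation=cv2.INTER_CUBIC)
g=cv2.cvtColor(a,cv2.COLOR_BGR2GRAY);print(g[168:200:1,270:322:4])
E
```

```text
width: 0.0807
position: [0.4979, 0.2357, 0.1078]
contact_force: [0.1, 0.9, -0.4]
top bolt [  4   5  20  19 302] [0.5339 0.0469] (0.535, 0.0462)
top post [  4   6  20  20 306] [ 0.5247 -0.0143] (0.5297, -0.0169)
top jack [  3   6  20  20 299] [ 0.5167 -0.0754] (0.5198, -0.079)
side bolt [  6   9  23  20 282] [0.53   0.0235] (0.535, 0.0462)
side post [  0   0  29  29 420] [ 0.5247 -0.017 ] (0.5297, -0.0169)
side jack [  0   0  22  21 288] [ 0.5193 -0.0568] (0.5198, -0.079)
[[153 152 153 155 157 158 155 156 156 153 155 156 154]
 [152 152 153 154 156 155 154 155 156 154 154 155 154]
 [150 153 154 153 154 156 156 155 155 154 154 156 155]
 [156 153 154 154 154 156 155 154 155 156 155 156 155]
 [175 168 157 155 154 155 156 155 155 156 155 154 154]
 [162 175 175 167 159 155 155 155 154 156 154 155 157]
 [108 128 162 177 176 170 159 154 153 156 155 153 155]
 [138  98 109 129 164 178 177 168 159 155 155 153 155]
 [170 173 150  99 109 129 162 177 176 169 158 153 156]
 [177 177 176 172 148  99 108 129 164 177 176 167 154]
 [177 177 177 176 176 173 105 100 107 131 163 177 153]
 [178 177 177 178 1
[... 436 characters left out ...]
52 179 180 179 178 178 178 178 162 153]
 [135  98  97 104 119 153 180 179 180 178 178 149 152]
 [106 150 145  99  97 105 120 152 179 178 177 145 152]
 [ 62 154 153 149 146 121  97 105 119 163 178 118 151]
 [ 53 111 154 154 152 129 147  99  97 109 118 112 152]
 [ 54  63 155 154 104  72 140 148 144  98  99 101 108]
 [ 56  54 154 154  59  54  79 153 151 147 144 139  99]
 [ 54  54 156 141  55  56  56 153 153 153 112 137 146]
 [ 53  53 155  86  52  56  54 153 153 143  64  78 150]
 [ 54  43 102  56  55  54  54 128 152  73  56  55 137]
 [ 53  45  83  46  43  52  56  85 153  53  52  54  97]
 [ 52  44  83  43  40  47  55  77 146  53  55  51  61]
 [ 53  45  84  43  42  43  48  58 138  54  53  52  55]]
```

All three stand on the board, and the top-camera spot centres agree with the recorded grip poses to within 1–6 mm; the tray fit lies about as far off on the other side. Now the channel.

```bash
python3 -m inch '[{"claw":1,"travel":[0.05,-0.15,0],"turn":0},{"claw":1,"travel":[0.1,-0.3,0],"turn":0},{"claw":1,"travel":[0.15,-0.45,0],"turn":0},{"claw":0.6,"travel":[0.18,-0.6,0],"turn":0},{"claw":0.6,"travel":[0.205,-0.652,0],"turn":0}]' | egrep 'pos|wid'
python3 -m inch '[{"claw":0.6,"travel":[0.05,-0.15,0],"turn":0},{"claw":0.6,"travel":[0.1,-0.3,0],"turn":0},{"claw":0.6,"travel":[0.15,-0.45,0],"turn":0},{"claw":0.6,"travel":[0.18,-0.6,0],"turn":0},{"claw":0.6,"travel":[0.205,-0.652,0],"turn":0}]' | egrep 'pos|wid'
python3 -m inch '[{"claw":0.6,"travel":[0,0,-0.15],"turn":0},{"claw":0.6,"travel":[0,0,-0.3],"turn":0},{"claw":0.6,"travel":[0,0,-0.3],"turn":0},{"claw":0.6,"travel":[0,0,-0.3],"turn":0}]' | egrep 'pos|cont'; python3 -c "from h import *;st()"
```

```text
position: [0.5382, 0.1028, 0.1062]
width: 0.0685
position: [0.5799, -0.027, 0.1066]
width: 0.0684
position: [0.5794, -0.0242, 0.0471]
contact_force: [-0.4, 0.1, -1.0]
t 30.15 pos [ 0.5794 -0.0242  0.0471] closing deg -7.86 w 0.0685 gf 0.0 F [-0.4  0.1 -1. ] q6 -0.03
```

```bash
python3 -m inch '[{"claw":0.6,"travel":[0,0,-0.1],"turn":0},{"claw":0.6,"travel":[0,0,-0.2],"turn":0},{"claw":0.6,"travel":[0,0,-0.24],"turn":0},{"claw":0.6,"travel":[0,0,-0.285],"turn":0},{"claw":0.6,"travel":[0,0,-0.285],"turn":0}]' | egrep 'pos|cont'
python3 -m inch '[{"claw":0.2,"travel":[0,0,0],"turn":0},{"claw":0,"travel":[0,0,0],"turn":0},{"claw":-0.2,"travel":[0,0,0],"turn":0},{"claw":-0.6,"travel":[0,0,0],"turn":0},{"claw":-1,"travel":[0,0,0],"turn":0}]' 60| egrep 'pos|cont|wid|grip'
python3 -m inch '[{"claw":-1,"travel":[0,0,0],"turn":0},{"claw":-1,"travel":[0,0,0],"turn":0}]' 60| egrep 'pos|cont|wid|grip'
```

```text
position: [0.5798, -0.0249, -0.0095]
contact_force: [0.1, 0.4, 0.7]
position: [0.5795, -0.0251, -0.0084]
contact_force: [-2.5, 0.5, 6.3]
width: 0.0388
gripper_force: 63.5
position: [0.5796, -0.0251, -0.0084]
contact_force: [-1.9, 0.8, 6.0]
width: 0.0387
gripper_force: 63.5
```

```bash
python3 -m inch '[{"claw":-1,"travel":[0,0,0.1],"turn":0},{"claw":-1,"travel":[0,0,0.2],"turn":0},{"claw":-1,"travel":[0,0,0.35],"turn":0},{"claw":-1,"travel":[0,0,0.35],"turn":0}]' | egrep 'pos|cont|wid'
cat > outl.py <<'E'
from h import *
for n in('top','side'):
    im=cv2.imread('pics/%s12.png'%n);c=p(n,[.49,-.304,.01]).round().astype(int);r=36
    im=cv2.resize(im[c[1]-r:c[1]+r,c[0]-r:c[0]+r],None,fx=4,fy=4,interpolation=cv2.INTER_CUBIC)
    g=cv2.cvtColor(im,cv2.COLOR_BGR2GRAY)
    k,L,S,C=cv2.connectedComponentsWithStats((g>125).astype(np.uint8))
    i=max(range(1,k),key=lambda i:S[i,2]*S[i,3]*(S[i,4]<S[i,2]*S[i,3]*.5))
    v,u=np.nonzero(L==i)
    W=np.array([w(n,(c[0]-r+(a+.5)/4-.5,c[1]-r+(b+.5)/4-.5),.01)[:2] for a,b in zip(u,v)],np.float32)
    print(n,S[i],cv2.minAreaRect(W*1000))
E
python3 outl.py
```

```text
position: [0.5832, -0.0257, 0.0639]
contact_force: [0.9, 0.0, -3.9]
width: 0.0391Traceback (most recent call last):
  File "outl.py", line 9, in <module>
    W=np.array([w(n,(c[0]-r+(a+.5)/4-.5,c[1]-r+(b+.5)/4-.5),.01)[:2] for a,b in zip(u,v)],np.float32)
                ~^^^^^^^^^^^^^^^^^^^^^^^^^^^^^^^^^^^^^^^^^^^^^^^
  File "h.py", line 6, in w
    P=imaging.camera_params(n);K=np.array(P['camera_matrix']);T=np.array(P['cam_to_world'])
ValueError: time passes only in moves, steps and waits
```

```bash
python3 - <<'E'
s=open('h.py').read()
s=s.replace('def w(','from functools import lru_cache\n@lru_cache\ndef cp(n): return imaging.camera_params(n)\ndef w(',1).replace('P=imaging.camera_params(n)','P=cp(n)')
open('h.py','w').write(s)
E
python3 outl.py
```

```text
top [  31   79  233  135 4011] ((490.36224365234375, -303.4767150878906), (64.2953109741211, 153.339111328125), 13.192757606506348)
side [  62   68  194  159 2265] ((490.4127502441406, -303.2239685058594), (64.33424377441406, 152.06640625), 13.223594665527344)
```

Both cameras agree on the outline: centre (0.4904, -0.3033), 13.2°. I'll carry the channel over it and measure before lowering.

```bash
python3 -m inch '[{"claw":-1,"travel":[-0.05,-0.15,0],"turn":0.012},{"claw":-1,"travel":[-0.1,-0.3,0],"turn":0.025},{"claw":-1,"travel":[-0.15,-0.45,0],"turn":0.04},{"claw":-1,"travel":[-0.2,-0.6,0],"turn":0.05},{"claw":-1,"travel":[-0.232,-0.694,0],"turn":0.0585}]' | egrep 'pos|wid'
python3 -m inch '[{"claw":-1,"travel":[-0.05,-0.15,0],"turn":0.012},{"claw":-1,"travel":[-0.1,-0.3,0],"turn":0.025},{"claw":-1,"travel":[-0.15,-0.45,0],"turn":0.04},{"claw":-1,"travel":[-0.2,-0.6,0],"turn":0.05},{"claw":-1,"travel":[-0.232,-0.694,0],"turn":0.0585}]' | egrep 'pos|wid'
python3 -m inch '[{"claw":-1,"travel":[0,0,-0.1],"turn":0},{"claw":-1,"travel":[0,0,-0.15],"turn":0},{"claw":-1,"travel":[0,0,-0.15],"turn":0},{"claw":-1,"travel":[0,0,-0.15],"turn":0}]' | egrep 'pos|cont'
python3 - <<'E'
from h import *
st();t=snap('top','top13.png')[:,:,::-1];s=snap('side','side13.png')[:,:,::-1]
z=[cv2.resize(i[y-38:y+37,x-38:x+37],(400,400),interpolation=cv2.INTER_CUBIC) for i,(x,y) in((t,p('top',[.49,-.303,.03]).astype(int)),(s,p('side',[.49,-.303,.03]).astype(int)))]
print(p('top',[.49,-.303,.03]).astype(int),p('side',[.49,-.303,.03]).astype(int))
cv2.imwrite('pics/m13.png',cv2.convertScaleAbs(np.hstack(z),alpha=1.4))
E
```

```text
position: [0.5319, -0.1657, 0.0589]
width: 0.0389
position: [0.4858, -0.3047, 0.0589]
width: 0.0386
position: [0.4868, -0.302, 0.0298]
contact_force: [0.1, 0.5, -4.3]
t 33.15 pos [ 0.4868 -0.302   0.0298] closing deg 13.21 w 0.0387 gf 62.1 F [ 0.1  0.5 -4.3] q6 -0.91
[393 211] [357 263]
```

```bash
python3 -m inch '[{"claw":-1,"travel":[0.018,-0.007,-0.1],"turn":0},{"claw":-1,"travel":[0.018,-0.007,-0.13],"turn":0},{"claw":-1,"travel":[0.018,-0.007,-0.145],"turn":0},{"claw":-1,"travel":[0.018,-0.007,-0.145],"turn":0},{"claw":-1,"travel":[0.018,-0.007,-0.145],"turn":0}]' | egrep 'pos|cont'
python3 - <<'E'
from h import *
st();t=snap('top','top14.png')[:,:,::-1];s=snap('side','side14.png')[:,:,::-1]
T0=p('top',[.49,-.303,.02]).astype(int);S0=p('side',[.49,-.303,.02]).astype(int);print(T0,S0)
z=[cv2.resize(i[y-38:y+37,x-38:x+37],(400,400),interpolation=cv2.INTER_CUBIC) for i,(x,y) in((t,T0),(s,S0))]
cv2.imwrite('pics/m14.png',cv2.convertScaleAbs(np.hstack(z),alpha=1.4))
E
```

```text
position: [0.4909, -0.3043, 0.0022]
contact_force: [-0.2, -0.7, -4.2]
t 33.75 pos [ 0.4909 -0.3043  0.0022] closing deg 13.18 w 0.0391 gf 62.1 F [-0.2 -0.7 -4.2] q6 -0.91
[392 211] [357 265]
```

View pics/m14.png

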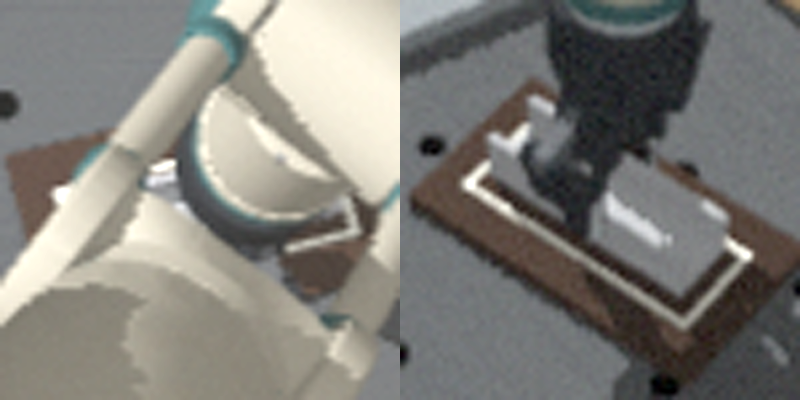

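The side view shows the channel over the outline, with end gaps of about 20 px and 17 px between its bottom edge (490,180)–(680,295) and the outline corners (467,185) and (685,325). It is centred, so I'll lower it.

```bash
python3 -m inch '[{"claw":-1,"travel":[-0.002,0.004,-0.015],"turn":0},{"claw":-1,"travel":[-0.002,0.004,-0.015],"turn":0},{"claw":-1,"travel":[-0.002,0.004,-0.015],"turn":0}]' | egrep 'pos|cont'
python3 -m inch '[{"claw":-1,"travel":[0,0,-0.006],"turn":0},{"claw":-1,"travel":[0,0,-0.006],"turn":0}]' | egrep 'pos|cont'
```

```text
position: [0.4901, -0.3032, -0.0014]
contact_force: [1.1, 0.0, -4.1]
position: [0.4904, -0.3035, -0.0024]
contact_force: [-0.2, 0.0, -1.9]
```

```bash
python3 -m inch '[{"claw":-1,"travel":[0,0,-0.004],"turn":0},{"claw":-1,"travel":[0,0,-0.004],"turn":0}]' | egrep 'pos|cont'
python3 -m inch '[{"claw":0,"travel":[0,0,0.003],"turn":0},{"claw":0.3,"travel":[0,0,0.003],"turn":0},{"claw":0.6,"travel":[0,0,0.003],"turn":0},{"claw":0.6,"travel":[0,0,0.003],"turn":0}]' | egrep 'wid|cont'
python3 -m inch '[{"claw":0.6,"travel":[0,0,0.1],"turn":0},{"claw":0.6,"travel":[0,0,0.25],"turn":0},{"claw":1,"travel":[0,0,0.5],"turn":0},{"claw":1,"travel":[0,0,0.6],"turn":0},{"claw":1,"travel":[0,0,0.6],"turn":0}]' | egrep 'pos|cont'
python3 -m inch '[{"claw":1,"travel":[0,0.22,0],"turn":-0.025},{"claw":1,"travel":[0,0.45,0],"turn":-0.05},{"claw":1,"travel":[0,0.68,0],"turn":-0.075},{"claw":1,"travel":[0,0.88,0],"turn":-0.1},{"claw":1,"travel":[0,0.98,0],"turn":-0.117}]' | egrep 'pos|cont'
python3 - <<'E'
from h import *
st();t=snap('top','top15.png');s=snap('side','side15.png')
for n,im in(('top',t),('side',s)):
    c=p(n,[.4904,-.3033,.02]).round().astype(int);r=32
    d=im[c[1]-r:c[1]+r,c[0]-r:c[0]+r].astype(int)
    # white line + channel bright/neutral vs brown: channel gray
    np.save('pics/%s15.npy'%n,d);g=d.sum(2)//3
    print(n,c);
    for row in g[::2]: print(''.join('#' if v>170 else '+' if v>130 else '-' if v>95 else '.' for v in row))
E
```

```text
position: [0.4904, -0.3035, -0.0024]
contact_force: [-0.0, 1.4, 5.4]
contact_force: [0.4, 0.2, 0.9]
width: 0.0682
position: [0.4925, -0.3051, 0.1211]
contact_force: [-0.6, -0.6, -0.8]
position: [0.4883, -0.1038, 0.1157]
contact_force: [0.3, -0.2, -0.4]
t 35.95 pos [ 0.4883 -0.1038  0.1157] closing deg -7.93 w 0.0851 gf 0.0 F [ 0.3 -0.2 -0.4] q6 -0.21
top [393 212]
.------------------------------------------------------.--..-...
.--------------------------------------------------.-----.-.--.-
------------------.---.-....------.-----------------------.--...
-------------------------------------------------------.....--.-
-----------------------------------------------................-
--------------------------......-------.........................
-------------------------.......................................
-----------------------.........................................
---------------...................................-+###.........
------......................................-+###++--+#+........
..................................-.-+++---...-------.+#........
..................
[... 2741 characters left out ...]
...............--................---......-#+-....
................................--.............--......--.......
...................................--.................-.........
......................................--...........--...........
.........................................--.......-.............
............................................--..-...............
................................................................
................................................................
................................................................
................................................................
................................................................
```

Run:
```python
from h import *
im=cv2.imread('pics/side15.png').astype(np.float32)
a=np.radians(13.2);c,s=np.cos(a),np.sin(a)
def prof(pts):
    P=np.array([p('side',[.4904+c*x-s*y,-.3033+s*x+c*y,.01]) for x,y in pts],np.float32)
    return cv2.remap(im,P[:,0].reshape(1,-1),P[:,1].reshape(1,-1),cv2.INTER_CUBIC)[0]
xs=np.arange(-.034,-.009,.001)
print('x',[int(round(x*1000)) for x in xs])
for y in(-.055,-.035,-.015,.015,.035,.055):
    q=prof([(x,y) for x in xs]);print(y,q.mean(1).astype(int).tolist(),(q[:,0]-q[:,2]).astype(int).tolist())
ys=np.arange(-.08,-.054,.001)
for x in(-.012,0,.012):
    q=prof([(x,y) for y in ys]);print('end',x,(q[:,0]-q[:,2]).astype(int).tolist(),q.mean(1).astype(int).tolist())
```

```text
x [-34, -33, -32, -31, -30, -29, -28, -27, -26, -25, -24, -23, -22, -21, -20, -19, -18, -17, -16, -15, -14, -13, -12, -11, -10]
-0.055 [47, 64, 82, 97, 106, 106, 99, 84, 63, 44, 30, 27, 33, 45, 60, 71, 81, 88, 92, 93, 92, 91, 90, 89, 89] [-8, -6, -5, -5, -5, -6, -7, -9, -10, -11, -11, -10, -8, -5, -2, -1, 0, 1, 2, 3, 3, 3, 2, 3, 3]
-0.035 [47, 63, 81, 95, 105, 109, 103, 87, 68, 51, 38, 32, 35, 45, 59, 74, 85, 89, 89, 88, 89, 90, 90, 89, 88] [-7, -5, -5, -5, -6, -8, -9, -10, -11, -12, -12, -11, -9, -7, -4, -1, 1, 2, 3, 4, 3, 3, 2, 1, 1]
-0.015 [47, 58, 71, 86, 99, 101, 94, 78, 59, 40, 30, 30, 37, 46, 55, 62, 72, 81, 88, 91, 91, 90, 90, 90, 89] [-10, -10, -10, -9, -8, -7, -7, -9, -10, -11, -12, -11, -9, -6, -3, -1, 0, 0, 2, 3, 3, 3, 3, 2, 2]
0.015 [66, 80, 95, 106, 112, 111, 101, 84, 65, 46, 33, 29, 36, 46, 59, 72, 82, 88, 90, 91, 92, 92, 91, 91, 90] [-15, -12, -9, -8, -8, -8, -8, -8, -9, -9, -9, -7, -5, -3, -1, 0, 1, 2, 2, 2, 2, 2, 1, 1, 1]
0.035 [76, 87, 99, 107, 109, 107, 103, 91, 70, 47, 33, 29, 36, 49, 59, 65, 70, 76, 84, 88, 90, 90, 89, 89, 89] [-17, -15, -12, -10, -8, -7, -7, -7
[... 252 characters left out ...]
 0, 1, 3, 3, 3, 2, 2, 1, 1, 1]
end -0.012 [-11, -11, -10, -9, -8, -8, -8, -8, -9, -9, -10, -10, -11, -11, -10, -8, -5, -3, -1, 0, 1, 1, 2, 3, 3, 2] [27, 26, 32, 45, 67, 90, 107, 114, 109, 93, 73, 53, 40, 32, 30, 32, 38, 46, 57, 72, 82, 88, 91, 92, 91, 90]
end 0 [-13, -14, -14, -12, -10, -8, -7, -7, -7, -7, -7, -7, -8, -9, -11, -12, -10, -6, -2, 0, 2, 3, 3, 2, 1, 1] [30, 31, 36, 49, 69, 90, 107, 111, 101, 84, 62, 46, 34, 29, 28, 30, 38, 51, 65, 74, 82, 89, 93, 97, 102, 106]
end 0.012 [-14, -13, -12, -10, -9, -8, -7, -7, -7, -7, -8, -9, -11, -11, -10, -9, -8, -6, -3, 0, 0, 1, 1, 1, 2, 2] [28, 28, 37, 53, 70, 89, 105, 112, 109, 93, 73, 56, 39, 29, 28, 32, 38, 46, 56, 71, 82, 88, 92, 93, 93, 92]
```

Profiles on the plate plane show the channel's front edge parallel to the line along its whole length, 9 mm clear of it, with 3 mm of lengthwise offset. It lies squarely inside. Now the jack goes back.

```bash
python3 -m inch '[{"claw":1,"travel":[0.005,0.2,0],"turn":0},{"claw":1,"travel":[0.01,0.4,0],"turn":0},{"claw":1,"travel":[0.015,0.6,0],"turn":0},{"claw":1,"travel":[0.02,0.75,0],"turn":0},{"claw":1,"travel":[0.024,0.849,0],"turn":0}]' | egrep 'pos'
python3 -m inch '[{"claw":1,"travel":[0.005,0.2,0],"turn":0},{"claw":1,"travel":[0.01,0.4,0],"turn":0},{"claw":1,"travel":[0.015,0.6,0],"turn":0},{"claw":1,"travel":[0.02,0.75,0],"turn":0},{"claw":1,"travel":[0.024,0.849,0],"turn":0}]' | egrep 'pos'
python3 -m inch '[{"claw":1,"travel":[0,0,0],"turn":0},{"claw":1,"travel":[0,0,0],"turn":0}]' | egrep 'pos'; python3 -c "from h import *;st()"
```

```text
position: [0.4948, 0.0634, 0.1163]
position: [0.5002, 0.2333, 0.1161]
position: [0.4998, 0.2312, 0.1162]
t 37.25 pos [0.4998 0.2312 0.1162] closing deg -7.84 w 0.0853 gf 0.0 F [-0.5 -0.3 -0.5] q6 0.44
```

```bash
python3 -m inch '[{"claw":1,"travel":[-0.008,0.023,0],"turn":0},{"claw":1,"travel":[-0.008,0.023,-0.2],"turn":0},{"claw":1,"travel":[-0.008,0.023,-0.41],"turn":0},{"claw":1,"travel":[-0.008,0.023,-0.41],"turn":0},{"claw":1,"travel":[-0.008,0.023,-0.41],"turn":0}]' | egrep 'pos|cont'
python3 -m inch '[{"claw":0,"travel":[0,0,0],"turn":0},{"claw":-0.3,"travel":[0,0,0],"turn":0},{"claw":-0.6,"travel":[0,0,0],"turn":0},{"claw":-1,"travel":[0,0,0],"turn":0},{"claw":-1,"travel":[0,0,0],"turn":0}]' 60| egrep 'pos|wid|grip'
python3 -m inch '[{"claw":-1,"travel":[0,0,0],"turn":0},{"claw":-1,"travel":[0,0,0],"turn":0}]' 60| egrep 'pos|wid'
python3 -m inch '[{"claw":-1,"travel":[0,0,0.1],"turn":0},{"claw":-1,"travel":[0,0,0.2],"turn":0},{"claw":-1,"travel":[0,0,0.32],"turn":0},{"claw":-1,"travel":[0,0,0.32],"turn":0}]' | egrep 'pos|cont|wid'; python3 -c "from h import *;st()"
```

```text
position: [0.4981, 0.236, 0.0353]
contact_force: [0.4, 0.4, 0.6]
position: [0.4984, 0.2371, 0.0363]
width: 0.0245
gripper_force: 58.5
position: [0.4984, 0.2371, 0.0363]
width: 0.0244
position: [0.5002, 0.2376, 0.1015]
contact_force: [1.2, 0.7, -3.5]
width: 0.0247
t 38.85 pos [0.5002 0.2376 0.1015] closing deg -7.88 w 0.0247 gf 59.9 F [ 1.2  0.7 -3.5] q6 0.46
```

```bash
python3 -m inch '[{"claw":-1,"travel":[0.01,-0.16,0],"turn":0},{"claw":-1,"travel":[0.02,-0.32,0],"turn":0},{"claw":-1,"travel":[0.03,-0.48,0],"turn":0},{"claw":-1,"travel":[0.04,-0.64,0],"turn":0},{"claw":-1,"travel":[0.053,-0.787,0],"turn":0}]' | egrep 'pos|wid'
python3 -m inch '[{"claw":-1,"travel":[0.01,-0.16,0],"turn":0},{"claw":-1,"travel":[0.02,-0.32,0],"turn":0},{"claw":-1,"travel":[0.03,-0.48,0],"turn":0},{"claw":-1,"travel":[0.04,-0.64,0],"turn":0},{"claw":-1,"travel":[0.053,-0.787,0],"turn":0}]' | egrep 'pos|wid'
python3 -m inch '[{"claw":-1,"travel":[0,0,-0.1],"turn":0},{"claw":-1,"travel":[0,0,-0.2],"turn":0},{"claw":-1,"travel":[0,0,-0.29],"turn":0},{"claw":-1,"travel":[0,0,-0.29],"turn":0},{"claw":-1,"travel":[0,0,-0.29],"turn":0}]' | egrep 'pos|cont'
python3 -c "from h import *;st()"
```

```text
position: [0.5074, 0.078, 0.0974]
width: 0.0243
position: [0.5181, -0.0791, 0.0974]
width: 0.0241
position: [0.5186, -0.0777, 0.0402]
contact_force: [0.2, 0.2, -4.0]
t 40.35 pos [ 0.5186 -0.0777  0.0402] closing deg -7.88 w 0.0243 gf 59.8 F [ 0.2  0.2 -4. ] q6 -0.14
```

```bash
python3 -m inch '[{"claw":-1,"travel":[0.004,0,-0.052],"turn":0},{"claw":-1,"travel":[0.004,0,-0.052],"turn":0},{"claw":-1,"travel":[0.004,0,-0.052],"turn":0}]' | egrep 'pos|cont'
python3 -m inch '[{"claw":-1,"travel":[0,0,-0.004],"turn":0},{"claw":-1,"travel":[0,0,-0.004],"turn":0}]' | egrep 'pos|cont'
```

```text
position: [0.5203, -0.0778, 0.0309]
contact_force: [-1.1, -0.0, -3.6]
position: [0.5204, -0.078, 0.0303]
contact_force: [0.2, -0.6, -4.3]
```

```bash
python3 -m inch '[{"claw":-1,"travel":[-0.002,0,-0.01],"turn":0},{"claw":-1,"travel":[-0.002,0,-0.01],"turn":0}]' | egrep 'pos|cont'
python3 -m inch '[{"claw":-1,"travel":[0,0,-0.005],"turn":0},{"claw":-1,"travel":[0,0,-0.005],"turn":0}]' | egrep 'pos|cont'
```

```text
position: [0.5203, -0.0781, 0.0283]
contact_force: [-0.4, 0.5, -1.4]
position: [0.5203, -0.0781, 0.0282]
contact_force: [-1.7, -0.1, 5.3]
```

```bash
python3 -m inch '[{"claw":0.2,"travel":[0,0,0.004],"turn":0},{"claw":1,"travel":[0,0,0.004],"turn":0},{"claw":1,"travel":[0,0,0.004],"turn":0},{"claw":1,"travel":[0,0,0.004],"turn":0}]' | egrep 'wid'
python3 -m inch '[{"claw":1,"travel":[0,0,0.12],"turn":0},{"claw":1,"travel":[0,0,0.25],"turn":0},{"claw":1,"travel":[0,0,0.43],"turn":0},{"claw":1,"travel":[0,0,0.43],"turn":0}]' | egrep 'pos|cont'
python3 -m inch '[{"claw":1,"travel":[-0.04,0.2,0],"turn":0},{"claw":1,"travel":[-0.08,0.4,0],"turn":0},{"claw":1,"travel":[-0.12,0.6,0],"turn":0},{"claw":1,"travel":[-0.15,0.77,0],"turn":0},{"claw":1,"travel":[-0.186,0.935,0],"turn":0}]' | egrep 'pos|wid'
python3 -m inch '[{"claw":1,"travel":[-0.04,0.2,0],"turn":0},{"claw":1,"travel":[-0.08,0.4,0],"turn":0},{"claw":1,"travel":[-0.12,0.6,0],"turn":0},{"claw":1,"travel":[-0.15,0.77,0],"turn":0},{"claw":1,"travel":[-0.186,0.935,0],"turn":0}]' | egrep 'pos|wid'
python3 -m inch '[{"claw":1,"travel":[0,0,0],"turn":0},{"claw":1,"travel":[0,0,0],"turn":0}]' | egrep 'pos'; python3 -c "from h import *;st()"
```

```text
width: 0.0806
position: [0.5234, -0.0789, 0.1182]
contact_force: [0.7, -0.1, 0.8]
position: [0.4818, 0.1105, 0.1131]
width: 0.0852
position: [0.4446, 0.2975, 0.113]
width: 0.0854
position: [0.4447, 0.2962, 0.1129]
t 43.25 pos [0.4447 0.2962 0.1129] closing deg -7.77 w 0.0851 gf 0.0 F [ 0.2 -1.1 -1. ] q6 0.59
```

```bash
python3 -m inch '[{"claw":1,"travel":[0.005,0,0],"turn":0},{"claw":1,"travel":[0.005,0,-0.2],"turn":0},{"claw":1,"travel":[0.005,0,-0.37],"turn":0},{"claw":1,"travel":[0.005,0,-0.37],"turn":0},{"claw":1,"travel":[0.005,0,-0.37],"turn":0}]' | egrep 'pos|cont'
python3 -m inch '[{"claw":0,"travel":[0,0,0],"turn":0},{"claw":-0.3,"travel":[0,0,0],"turn":0},{"claw":-0.6,"travel":[0,0,0],"turn":0},{"claw":-1,"travel":[0,0,0],"turn":0},{"claw":-1,"travel":[0,0,0],"turn":0}]' 60| egrep 'pos|wid|grip'
python3 -m inch '[{"claw":-1,"travel":[0,0,0],"turn":0},{"claw":-1,"travel":[0,0,0],"turn":0}]' 60| egrep 'pos|wid'
python3 -m inch '[{"claw":-1,"travel":[0,0,0.1],"turn":0},{"claw":-1,"travel":[0,0,0.2],"turn":0},{"claw":-1,"travel":[0,0,0.32],"turn":0},{"claw":-1,"travel":[0,0,0.32],"turn":0}]' | egrep 'pos|cont|wid'; python3 -c "from h import *;st()"
```

```text
position: [0.4467, 0.2951, 0.0399]
contact_force: [0.3, 0.2, 0.1]
position: [0.4467, 0.2963, 0.0407]
width: 0.0256
gripper_force: 60.4
position: [0.4467, 0.2963, 0.0407]
width: 0.0257
position: [0.4482, 0.297, 0.1059]
contact_force: [1.2, 1.0, -4.4]
width: 0.0253
t 44.85 pos [0.4482 0.297  0.1059] closing deg -7.88 w 0.0253 gf 60.3 F [ 1.2  1.  -4.4] q6 0.59
```

```bash
python3 -m inch '[{"claw":-1,"travel":[0.04,-0.16,0],"turn":0},{"claw":-1,"travel":[0.08,-0.32,0],"turn":0},{"claw":-1,"travel":[0.12,-0.48,0],"turn":0},{"claw":-1,"travel":[0.16,-0.64,0],"turn":0},{"claw":-1,"travel":[0.206,-0.782,0],"turn":0}]' | egrep 'pos|wid'
python3 -m inch '[{"claw":-1,"travel":[0.04,-0.16,0],"turn":0},{"claw":-1,"travel":[0.08,-0.32,0],"turn":0},{"claw":-1,"travel":[0.12,-0.48,0],"turn":0},{"claw":-1,"travel":[0.16,-0.64,0],"turn":0},{"claw":-1,"travel":[0.206,-0.782,0],"turn":0}]' | egrep 'pos|wid'
python3 -m inch '[{"claw":-1,"travel":[0,0,0],"turn":0},{"claw":-1,"travel":[0,0,-0.12],"turn":0},{"claw":-1,"travel":[0,0,-0.24],"turn":0},{"claw":-1,"travel":[0,0,-0.29],"turn":0},{"claw":-1,"travel":[0,0,-0.29],"turn":0}]' | egrep 'pos|cont'
python3 -c "from h import *;st()"
```

```text
position: [0.4862, 0.138, 0.1018]
width: 0.0252
position: [0.5275, -0.0181, 0.1017]
width: 0.0254
position: [0.5264, -0.016, 0.0434]
contact_force: [-0.9, -0.2, -4.2]
t 46.35 pos [ 0.5264 -0.016   0.0434] closing deg -7.87 w 0.0255 gf 59.9 F [-0.9 -0.2 -4.2] q6 -0.03
```

```bash
python3 -m inch '[{"claw":-1,"travel":[0.007,-0.002,-0.045],"turn":0},{"claw":-1,"travel":[0.007,-0.002,-0.045],"turn":0},{"claw":-1,"travel":[0.007,-0.002,-0.045],"turn":0}]' | egrep 'pos|cont'
python3 -m inch '[{"claw":-1,"travel":[0,0,-0.003],"turn":0},{"claw":-1,"travel":[0,0,-0.003],"turn":0}]' | egrep 'pos|cont'
```

```text
position: [0.5307, -0.0171, 0.0373]
contact_force: [-0.4, -0.8, -4.9]
position: [0.5305, -0.0172, 0.0367]
contact_force: [-0.0, -0.3, -5.7]
```

```bash
python3 -m inch '[{"claw":-1,"travel":[-0.005,0.002,-0.018],"turn":0},{"claw":-1,"travel":[-0.005,0.002,-0.018],"turn":0},{"claw":-1,"travel":[-0.005,0.002,-0.018],"turn":0}]' | egrep 'pos|cont'
python3 -m inch '[{"claw":-1,"travel":[0,0,-0.004],"turn":0},{"claw":-1,"travel":[0,0,-0.004],"turn":0}]' | egrep 'pos|cont'
```

```text
position: [0.5294, -0.0168, 0.0327]
contact_force: [1.1, 0.1, -3.7]
position: [0.5295, -0.0168, 0.0327]
contact_force: [-1.6, 0.3, 5.3]
```

```bash
python3 -m inch '[{"claw":0.2,"travel":[0,0,0.004],"turn":0},{"claw":1,"travel":[0,0,0.004],"turn":0},{"claw":1,"travel":[0,0,0.004],"turn":0},{"claw":1,"travel":[0,0,0.004],"turn":0}]' | egrep 'wid'
python3 -m inch '[{"claw":1,"travel":[0,0,0.12],"turn":0},{"claw":1,"travel":[0,0,0.25],"turn":0},{"claw":1,"travel":[0,0,0.42],"turn":0},{"claw":1,"travel":[0,0,0.42],"turn":0}]' | egrep 'pos|cont'
python3 -m inch '[{"claw":1,"travel":[-0.01,0.2,0],"turn":0},{"claw":1,"travel":[-0.02,0.4,0],"turn":0},{"claw":1,"travel":[-0.03,0.6,0],"turn":0},{"claw":1,"travel":[-0.04,0.77,0],"turn":0},{"claw":1,"travel":[-0.045,0.89,0],"turn":0}]' | egrep 'pos|wid'
python3 -m inch '[{"claw":1,"travel":[-0.01,0.2,0],"turn":0},{"claw":1,"travel":[-0.02,0.4,0],"turn":0},{"claw":1,"travel":[-0.03,0.6,0],"turn":0},{"claw":1,"travel":[-0.04,0.77,0],"turn":0},{"claw":1,"travel":[-0.045,0.89,0],"turn":0}]' | egrep 'pos|wid'
python3 -m inch '[{"claw":1,"travel":[0,0,0],"turn":0},{"claw":1,"travel":[0,0,0],"turn":0}]' | egrep 'pos'; python3 -c "from h import *;st()"
```

```text
width: 0.0811
position: [0.5327, -0.0173, 0.1209]
contact_force: [0.2, -0.2, 0.7]
position: [0.5193, 0.1634, 0.1158]
width: 0.0852
position: [0.5104, 0.3415, 0.1156]
width: 0.0854
position: [0.5106, 0.3391, 0.1156]
t 49.35 pos [0.5106 0.3391 0.1156] closing deg -7.81 w 0.0853 gf 0.0 F [-0.7 -0.7 -0.3] q6 0.61
```

```bash
python3 -m inch '[{"claw":1,"travel":[0.003,0,0],"turn":0},{"claw":1,"travel":[0.003,0,-0.2],"turn":0},{"claw":1,"travel":[0.003,0,-0.375],"turn":0},{"claw":1,"travel":[0.003,0,-0.375],"turn":0},{"claw":1,"travel":[0.003,0,-0.375],"turn":0}]' | egrep 'pos|cont'
python3 -m inch '[{"claw":0,"travel":[0,0,0],"turn":0},{"claw":-0.3,"travel":[0,0,0],"turn":0},{"claw":-0.6,"travel":[0,0,0],"turn":0},{"claw":-1,"travel":[0,0,0],"turn":0},{"claw":-1,"travel":[0,0,0],"turn":0}]' 60| egrep 'pos|wid|grip'
python3 -m inch '[{"claw":-1,"travel":[0,0,0],"turn":0},{"claw":-1,"travel":[0,0,0],"turn":0}]' 60| egrep 'pos|wid'
python3 -m inch '[{"claw":-1,"travel":[0,0,0.1],"turn":0},{"claw":-1,"travel":[0,0,0.2],"turn":0},{"claw":-1,"travel":[0,0,0.32],"turn":0},{"claw":-1,"travel":[0,0,0.32],"turn":0}]' | egrep 'pos|cont|wid'; python3 -c "from h import *;st()"
```

```text
position: [0.512, 0.3382, 0.0417]
contact_force: [0.7, 0.4, 0.7]
position: [0.5117, 0.3396, 0.0428]
width: 0.0289
gripper_force: 58.6
position: [0.5117, 0.3396, 0.0428]
width: 0.029
position: [0.5135, 0.3401, 0.1077]
contact_force: [1.0, 0.1, -6.1]
width: 0.0286
t 50.95 pos [0.5135 0.3401 0.1077] closing deg -7.87 w 0.0286 gf 60.8 F [ 1.   0.1 -6.1] q6 0.61
```

```bash
python3 -m inch '[{"claw":-1,"travel":[0.015,-0.15,0],"turn":0},{"claw":-1,"travel":[0.03,-0.3,0],"turn":0},{"claw":-1,"travel":[0.04,-0.45,0],"turn":0},{"claw":-1,"travel":[0.05,-0.6,0],"turn":0},{"claw":-1,"travel":[0.06,-0.732,0],"turn":0}]' | egrep 'pos|wid'
python3 -m inch '[{"claw":-1,"travel":[0.015,-0.15,0],"turn":0},{"claw":-1,"travel":[0.03,-0.3,0],"turn":0},{"claw":-1,"travel":[0.04,-0.45,0],"turn":0},{"claw":-1,"travel":[0.05,-0.6,0],"turn":0},{"claw":-1,"travel":[0.06,-0.732,0],"turn":0}]' | egrep 'pos|wid'
python3 -m inch '[{"claw":-1,"travel":[0,0,0],"turn":0},{"claw":-1,"travel":[0,0,-0.12],"turn":0},{"claw":-1,"travel":[0,0,-0.24],"turn":0},{"claw":-1,"travel":[0,0,-0.3],"turn":0},{"claw":-1,"travel":[0,0,-0.3],"turn":0}]' | egrep 'pos|cont'
python3 -m inch '[{"claw":-1,"travel":[0,0,0],"turn":0},{"claw":-1,"travel":[0,0,0],"turn":0}]' | egrep 'pos|cont'
```

```text
position: [0.5222, 0.191, 0.1033]
width: 0.0289
position: [0.5343, 0.0449, 0.1035]
width: 0.029
position: [0.5331, 0.0469, 0.0428]
contact_force: [0.1, 0.5, -6.8]
position: [0.537, 0.0466, 0.0465]
contact_force: [0.4, -0.1, -6.5]
```

```bash
python3 -m inch '[{"claw":-1,"travel":[-0.01,0,-0.05],"turn":0},{"claw":-1,"travel":[-0.01,0,-0.05],"turn":0},{"claw":-1,"travel":[-0.01,0,-0.05],"turn":0},{"claw":-1,"travel":[-0.01,0,-0.05],"turn":0}]' | egrep 'pos|cont'
python3 -m inch '[{"claw":-1,"travel":[0,0,-0.004],"turn":0},{"claw":-1,"travel":[0,0,-0.004],"turn":0}]' | egrep 'pos|cont'
```

```text
position: [0.534, 0.0464, 0.0358]
contact_force: [0.9, -0.0, -6.4]
position: [0.5339, 0.0464, 0.0349]
contact_force: [0.5, 0.0, -7.0]
```

```bash
python3 -m inch '[{"claw":-1,"travel":[0,0,-0.005],"turn":0},{"claw":-1,"travel":[0,0,-0.005],"turn":0}]' | egrep 'pos|cont'
```

```text
position: [0.5339, 0.0465, 0.0348]
contact_force: [-3.2, -0.4, 3.8]
```

```bash
python3 -m inch '[{"claw":-1,"travel":[0,0,-0.005],"turn":0},{"claw":-1,"travel":[0,0,-0.005],"turn":0}]' | egrep 'pos|cont'
```

```text
position: [0.5339, 0.0464, 0.0347]
contact_force: [-5.0, -0.0, 10.5]
```

Down. I'll release, back off to the left, and compare the scene numerically with the first pictures.

```bash
python3 -m inch '[{"claw":0.2,"travel":[0,0,0.004],"turn":0},{"claw":1,"travel":[0,0,0.004],"turn":0},{"claw":1,"travel":[0,0,0.004],"turn":0},{"claw":1,"travel":[0,0,0.004],"turn":0}]' | egrep 'wid'
python3 -m inch '[{"claw":1,"travel":[0,0,0.12],"turn":0},{"claw":1,"travel":[0,0,0.25],"turn":0},{"claw":1,"travel":[0,0,0.5],"turn":0},{"claw":1,"travel":[0,0,0.7],"turn":0},{"claw":1,"travel":[0,0,0.7],"turn":0}]' | egrep 'pos|cont'
python3 -m inch '[{"claw":1,"travel":[-0.1,0.2,0],"turn":0},{"claw":1,"travel":[-0.2,0.4,0],"turn":0},{"claw":1,"travel":[-0.3,0.6,0],"turn":0},{"claw":1,"travel":[-0.4,0.8,0],"turn":0},{"claw":1,"travel":[-0.5,1,0],"turn":0}]' >/dev/null
python3 -m inch '[{"claw":1,"travel":[-0.1,0.2,0],"turn":0},{"claw":1,"travel":[-0.2,0.4,0],"turn":0},{"claw":1,"travel":[-0.3,0.6,0],"turn":0},{"claw":1,"travel":[-0.4,0.8,0],"turn":0},{"claw":1,"travel":[-0.5,1,0],"turn":0}]' |grep pos
python3 - <<'E'
from h import *
st()
for n in('top','side'):
    a=cv2.imread('pics/%s0.png'%n);b=snap(n,n+'20.png')[:,:,::-1]
    ga,gb=[cv2.cvtColor(i,cv2.COLOR_BGR2GRAY).astype(np.float32) for i in(a,b)]
    for nm,e in(('bolt',(.534,.0464,.1)),('post',(.5295,-.0168,.09)),('jack',(.5203,-.0781,.096))):
        u=p(n,e).round().astype(int);r=5
        T=ga[u[1]-r:u[1]+r+1,u[0]-r:u[0]+r+1];S=gb[u[1]-r-5:u[1]+r+6,u[0]-r-5:u[0]+r+6]
        R=cv2.matchTemplate(S,T,cv2.TM_CCOEFF_NORMED);_,v,_,l=cv2.minMaxLoc(R);print(n,nm,round(v,2),np.array(l)-5)
    for nm,e in(('disc',(.667,.332,.008)),('carton',(.78,-.03,.045)),('hammer',(.70,-.42,.03))):
        u=p(n,e).round().astype(int);d=np.abs(ga-gb)[u[1]-20:u[1]+20,u[0]-20:u[0]+20];print(n,nm,'changed px',(d>40).sum())
E
```

```text
width: 0.0845
position: [0.5382, 0.0463, 0.1796]
contact_force: [0.2, 0.2, -0.7]
position: [0.3325, 0.4477, 0.1726]
t 55.55 pos [0.3325 0.4477 0.1726] closing deg -7.88 w 0.0854 gf 0.0 F [1.  0.1 0.9] q6 0.95
top bolt 0.96 [0 0]
top post 0.82 [ 1 -1]
top jack 0.81 [ 0 -1]
top disc changed px 0
top carton changed px 0
top hammer changed px 0
side bolt 0.98 [0 0]
side post 0.94 [2 0]
side jack 0.8 [0 0]
side disc changed px 0
side carton changed px 0
side hammer changed px 0
```

Run:
```python
from h import *
ex={'bolt':(.534,.0464,.1),'post':(.5295,-.0168,.09),'jack':(.5203,-.0781,.09)}
for nm,e in ex.items():
    J=[];D=[]
    for n in('top','side'):
        a,b=[cv2.resize(cv2.imread('pics/%s%d.png'%(n,k)),None,fx=8,fy=8,interpolation=cv2.INTER_CUBIC) for k in(0,20)]
        u=(p(n,e)*8).round().astype(int);r=40;m=40
        T=a[u[1]-r:u[1]+r,u[0]-r:u[0]+r];S=b[u[1]-r-m:u[1]+r+m,u[0]-r-m:u[0]+r+m]
        _,v,_,l=cv2.minMaxLoc(cv2.matchTemplate(S,T,cv2.TM_CCOEFF_NORMED));d=(np.array(l)-m)/8
        E=np.array(e);J.append(np.array([(p(n,E+q)-p(n,E))/.001 for q in np.eye(3)[:2]*.001]).T);D.append(d);print(nm,n,round(v,2),d,'mm',(np.linalg.solve(J[-1],d)*1000).round(1))
    print(nm,(np.linalg.lstsq(np.vstack(J),np.hstack(D),rcond=None)[0]*1000).round(1))
```

```text
bolt top 0.98 [0.25 0.25] mm [-0.7 -0.7]
bolt side 0.99 [-0.125  0.125] mm [-0.7 -0.2]
bolt [-0.7 -0.5]
post top 0.77 [ 0.875 -1.75 ] mm [ 4.7 -2.3]
post side 0.97 [ 1.5   -0.375] mm [ 4.7 -1.5]
post [ 4.6 -2.1]
jack top 0.93 [ 0.25 -1.  ] mm [ 2.7 -0.7]
jack side 0.83 [ 0.25  -0.125] mm [ 0.9 -0. ]
jack [ 2.  -0.3]
```

The bolt is within 1 mm and the jack within 2 mm of their places; the post is 5 mm off, so I'll correct it.

```bash
python3 -m inch '[{"claw":1,"travel":[0.08,-0.2,0],"turn":0},{"claw":1,"travel":[0.16,-0.4,0],"turn":0},{"claw":1,"travel":[0.24,-0.6,0],"turn":0},{"claw":1,"travel":[0.328,-0.774,0],"turn":0},{"claw":1,"travel":[0.328,-0.774,0],"turn":0}]' >/dev/null
python3 -m inch '[{"claw":1,"travel":[0.08,-0.2,0],"turn":0},{"claw":1,"travel":[0.16,-0.4,0],"turn":0},{"claw":1,"travel":[0.24,-0.6,0],"turn":0},{"claw":1,"travel":[0.328,-0.774,0],"turn":0},{"claw":1,"travel":[0.328,-0.774,0],"turn":0}]' >/dev/null
python3 -m inch '[{"claw":1,"travel":[0.08,-0.2,-0.05],"turn":0},{"claw":1,"travel":[0.16,-0.4,-0.1],"turn":0},{"claw":1,"travel":[0.24,-0.6,-0.15],"turn":0},{"claw":1,"travel":[0.328,-0.774,-0.2],"turn":0},{"claw":1,"travel":[0.328,-0.774,-0.25],"turn":0}]' >/dev/null
python3 -m inch '[{"claw":1,"travel":[0,0,0],"turn":0},{"claw":1,"travel":[0,0,0],"turn":0},{"claw":1,"travel":[0,0,0],"turn":0}]' | egrep 'pos'; python3 -c "from h import *;st()"
```

```text
position: [0.5303, -0.0165, 0.124]
t 57.45 pos [ 0.5303 -0.0165  0.124 ] closing deg -7.79 w 0.0853 gf 0.0 F [-0.3  0.2  0.4] q6 -0.03
```

```bash
python3 -m inch '[{"claw":1,"travel":[-0.004,0,-0.15],"turn":0},{"claw":1,"travel":[-0.004,0,-0.3],"turn":0},{"claw":1,"travel":[-0.004,0,-0.455],"turn":0},{"claw":1,"travel":[-0.004,0,-0.455],"turn":0},{"claw":1,"travel":[-0.004,0,-0.455],"turn":0}]' | egrep 'pos|cont'
python3 -m inch '[{"claw":0,"travel":[0,0,0],"turn":0},{"claw":-0.3,"travel":[0,0,0],"turn":0},{"claw":-0.6,"travel":[0,0,0],"turn":0},{"claw":-1,"travel":[0,0,0],"turn":0},{"claw":-1,"travel":[0,0,0],"turn":0}]' 60| egrep 'pos|wid|grip'
python3 -m inch '[{"claw":-1,"travel":[0,0,0],"turn":0},{"claw":-1,"travel":[0,0,0],"turn":0}]' 60| egrep 'pos|wid'
python3 -m inch '[{"claw":-1,"travel":[0,0,0.06],"turn":0},{"claw":-1,"travel":[0,0,0.06],"turn":0},{"claw":-1,"travel":[-0.02,0.01,0.06],"turn":0},{"claw":-1,"travel":[-0.02,0.01,0.06],"turn":0},{"claw":-1,"travel":[-0.02,0.01,0.06],"turn":0}]' | egrep 'pos|cont'
python3 -m inch '[{"claw":-1,"travel":[0,0,0],"turn":0},{"claw":-1,"travel":[0,0,0],"turn":0}]' | egrep 'pos|cont'
```

```text
position: [0.5299, -0.0172, 0.0333]
contact_force: [-0.1, -0.1, -0.2]
position: [0.5299, -0.018, 0.0333]
width: 0.0254
gripper_force: 62.1
position: [0.53, -0.018, 0.0333]
width: 0.0254
position: [0.5251, -0.0158, 0.0441]
contact_force: [-0.5, -0.5, -4.6]
position: [0.5258, -0.0159, 0.0445]
contact_force: [-0.4, -0.2, -3.9]
```

```bash
python3 -m inch '[{"claw":-1,"travel":[-0.002,0,-0.05],"turn":0},{"claw":-1,"travel":[-0.002,0,-0.05],"turn":0},{"claw":-1,"travel":[-0.002,0,-0.05],"turn":0},{"claw":-1,"travel":[-0.002,0,-0.05],"turn":0}]' | egrep 'pos|cont'
python3 -m inch '[{"claw":-1,"travel":[0,0,-0.004],"turn":0},{"claw":-1,"travel":[0,0,-0.004],"turn":0}]' | egrep 'pos|cont'
```

```text
position: [0.525, -0.0159, 0.0343]
contact_force: [0.2, 0.1, -5.0]
position: [0.5253, -0.0159, 0.0337]
contact_force: [0.1, -0.6, -4.2]
```

```bash
python3 -m inch '[{"claw":-1,"travel":[0,0,-0.005],"turn":0},{"claw":-1,"travel":[0,0,-0.005],"turn":0}]' | egrep 'pos|cont'
```

```text
position: [0.5254, -0.016, 0.0334]
contact_force: [-2.2, 0.5, 1.0]
```

```bash
python3 -m inch '[{"claw":-1,"travel":[0,0,-0.003],"turn":0},{"claw":-1,"travel":[0,0,-0.003],"turn":0}]' | egrep 'pos|cont'
```

```text
position: [0.5254, -0.0159, 0.0334]
contact_force: [-3.1, 1.1, 5.8]
```

```bash
python3 -m inch '[{"claw":0.2,"travel":[0,0,0.003],"turn":0},{"claw":1,"travel":[0,0,0.003],"turn":0},{"claw":1,"travel":[0,0,0.003],"turn":0},{"claw":1,"travel":[0,0,0.003],"turn":0}]' | egrep 'wid'
python3 -m inch '[{"claw":1,"travel":[0,0,0.12],"turn":0},{"claw":1,"travel":[0,0,0.25],"turn":0},{"claw":1,"travel":[0,0,0.5],"turn":0},{"claw":1,"travel":[0,0,0.7],"turn":0},{"claw":1,"travel":[0,0,0.7],"turn":0}]' | egrep 'pos|cont'
python3 -m inch '[{"claw":1,"travel":[-0.1,0.2,0],"turn":0},{"claw":1,"travel":[-0.2,0.4,0],"turn":0},{"claw":1,"travel":[-0.3,0.6,0],"turn":0},{"claw":1,"travel":[-0.4,0.8,0],"turn":0},{"claw":1,"travel":[-0.5,1,0],"turn":0}]' >/dev/null
python3 -m inch '[{"claw":1,"travel":[-0.1,0.2,0],"turn":0},{"claw":1,"travel":[-0.2,0.4,0],"turn":0},{"claw":1,"travel":[-0.3,0.6,0],"turn":0},{"claw":1,"travel":[-0.4,0.8,0],"turn":0},{"claw":1,"travel":[-0.5,1,0],"turn":0}]' |grep pos
python3 -m inch '[{"claw":1,"travel":[0,0.2,0],"turn":0},{"claw":1,"travel":[0,0.3,0],"turn":0},{"claw":1,"travel":[0,0.3,0],"turn":0},{"claw":1,"travel":[0,0.3,0],"turn":0}]' |grep pos
python3 - <<'E'
from h import *
for n in('top','side'):snap(n,n+'21.png')
ex={'bolt':(.534,.0464,.1),'post':(.5255,-.0155,.09),'jack':(.5203,-.0781,.09),'channel':(.4904,-.3033,.04)}
for nm,e in ex.items():
    J=[];D=[]
    for n in('top','side'):
        a,b=[cv2.resize(cv2.imread('pics/%s%d.png'%(n,k)),None,fx=8,fy=8,interpolation=cv2.INTER_CUBIC) for k in(15 if nm=='channel' else 0,21)]
        u=(p(n,e)*8).round().astype(int);r=40;m=40
        T=a[u[1]-r:u[1]+r,u[0]-r:u[0]+r];S=b[u[1]-r-m:u[1]+r+m,u[0]-r-m:u[0]+r+m]
        _,v,_,l=cv2.minMaxLoc(cv2.matchTemplate(S,T,cv2.TM_CCOEFF_NORMED));d=(np.array(l)-m)/8
        E=np.array(e);J.append(np.array([(p(n,E+q)-p(n,E))/.001 for q in np.eye(3)[:2]*.001]).T);D.append(d);print(nm,n,round(v,2),d)
    print(nm,(np.linalg.lstsq(np.vstack(J),np.hstack(D),rcond=None)[0]*1000).round(1))
E
```

```text
width: 0.082
position: [0.5297, -0.0166, 0.1788]
contact_force: [0.2, -0.3, -0.0]
position: [0.324, 0.3853, 0.172]
position: [0.3248, 0.4433, 0.1717]
bolt top 0.98 [0.25 0.25]
bolt side 0.99 [-0.125  0.125]
bolt [-0.7 -0.5]
post top 0.88 [-0.5    0.125]
post side 0.98 [-0.25  0.  ]
post [-0.4  1.1]
jack top 0.92 [ 0.25 -1.  ]
jack side 0.74 [-3.    3.25]
jack [-4. -1.]
channel top 0.73 [-3.  1.]
channel side 0.81 [-0.25  0.5 ]
channel [-1.6  4.4]
```

Run:
```python
from h import *
for n in('top','side'):
    a,b=[cv2.cvtColor(cv2.imread('pics/%s%d.png'%(n,k)),cv2.COLOR_BGR2GRAY).astype(int) for k in(20,21)]
    for nm,e in(('jack',(.5203,-.0781,.06)),('bolt',(.534,.0464,.06)),('channel',(.4904,-.3033,.03)),('post',(.5255,-.0155,.06))):
        u=p(n,e).round().astype(int);r=9 if nm!='channel' else 25
        d=np.abs(a-b)[u[1]-r:u[1]+r,u[0]-r:u[0]+r];print(n,nm,(d>30).sum(),d.size)
st()
```

```text
top jack 16 324
top bolt 0 324
top channel 0 2500
top post 26 324
side jack 11 324
side bolt 4 324
side channel 0 2500
side post 36 324
t 62.75 pos [0.3252 0.4426 0.1722] closing deg -7.93 w 0.0855 gf 0.0 F [-1.1  0.2 -0.8] q6 0.95
```

Nothing else has changed: the channel and bolt are static, and the few changed pixels at the jack fit the post's moved shadow. Handing in.

```bash
python3 -c "
from rig import ticket
print(ticket.sign_off())"
```

```text
the job is handed in; nothing more can be done
None
```

I handed the job in at about 63 s: the channel lies open side up inside the white outline, about 3 mm off-centre lengthwise, the jack, post and bolt stand back on their tray places to within about 2 mm by the cameras (the jack less surely, as the last side-view match on it was poor), none was tipped, and the carton, disc and hammer are unmoved.

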